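Pump a bench clamp onto a deal block and keep it squeezed

ROBOT

A 6-joint arm with a two-finger parallel gripper is mounted at the origin on a cart in front of the work surface, level with it; the furniture and walls round the work are solid. World frame = base frame: x ahead of the robot, y to its left, z up, the work surface at z = 0. Lengths are in m, angles in rad, forces in N, time in s.
With the tool pointing down it reaches from about 0.275 to 0.85 m from the base axis. Payload 5.2 kg.
Tool frame: the origin (TCP) lies at the very end of the fingers, on their centre line; the grasp point (between the pads) lies 19 mm behind it; z points along the fingers, y is the line along which they close (so a half turn about z gives the same grasp; the last joint's range is limited). The gripper opens to 85 mm and grips with 20 to 120 N. Pads are 22 mm wide; open, the fingers measure 114 mm over their backs; the gripper's body (76 mm by 85 mm) begins 54 mm behind the grasp point. The pads swing forward as they close: fully open they stand 13 mm farther back than shut.
Start: joints at [-1.435, 0.259, 1.535, -0, 1.348, -0.203], TCP at [0.183, -0.519, 0.201] pointing down, gripper open.
Joint ranges: [-3.14, 3.14], [-0.91, 2.08], [0.19, 2.58], [-1.22, 4.36], [0.22, 2.71], [-3.12, 3.12]. Speed limits (rad/s): [2.57, 2.57, 3.14, 3.14, 3.14, 3.14].

INTERFACE

Orientations are given as a unit quaternion [w, x, y, z].
In Python, from plant import read_state, read_camera, camera_model, finish_job, search_frame gives the robot as it stands.
- The arm moves only by the tool apply_moves, never from a script. Its argument "commands" is a list that holds one entry, the list of rows, each a list of 6 numbers: the shift along the world's x, y, z in m, then the turn, a rotation vector about the world's x, y, z in degrees. A call has 1 to 10 rows; each row shifts and turns the commanded pose from where the row before left it; what a row does not reach is not made up. A row lasts 1/12 s, in which the tool goes at most 41.7 mm and 7.16 degrees, less where a joint would pass 70% of its speed; a pose out of reach is approached as far as the arm can. A call with a gripper value outside its range is refused whole. "claw" is the closure, from -1 (fully open) to 1 (shut), set as the call begins (left out, the last holds). The fingers move at their own pace and stop on an object; "newtons" is the grip in N (left out, the last holds). Time passes only in rows, so rows that do not move let the fingers close. It gives the time, the measured TCP pose, the force, the opening and the grip force at its end, in the units of the state.
- read_state(): the state, without advancing time (a new reading comes with each control period).
- read_camera(name): name is "scene" or "top"; returns the picture (420x560x3 uint8, red, green, blue); there is no depth.
- camera_model(name): a dict with "fx", "fy", "cx", "cy" (pixels), "extrinsics" (4x4, takes a point from camera to world coordinates). Camera axes: x right, y down, z forward; pixel columns grow to the right and rows downward; lengths in m; the calibration is good to about 2 mm. A picture is of the moment at which its call begins. camera_model takes no time and is no camera call.
- finish_job(): hands the job in; it is judged then, once.
Trained networks look in the newest picture that a camera, given by its name, has taken for a name from the list of things; names that differ only in an ending like _2 or _b are one class to them, and where a whole thing is asked for, a point or a joint stands for the part that bears it (a point fixed in the world has none). Each returns a list of dicts, best first, with "score" (0 to 1); they miss things now and then, are a little off and sometimes report something else, mostly with a low value. They report only what shows in the picture. A call takes as long as a camera call.
- search_frame(camera, target): "extent" ([left, top, right, bottom] in pixels, round what is visible of it).
The state is a dict: "time": time; "qpos": joint angles; "joint_vel": joint speeds; "joint_efforts": joint torques, N m; "ee_pos": TCP position; "tool_rot": TCP orientation; "ft_force": force on the tool from outside, world axes, zero at the start; "ft_torque": the same for the moment, N m; "finger_gap": opening from 0.0 (shut) to 1.0 (fully open); "grip_force": force on a finger pad.
Only numpy, scipy, OpenCV 4.12 (cv2) and the standard library are available. Lean on these libraries where they do the work, as an engineer would, in place of code of your own. Each camera call takes 0.05 s, during which the arm holds its last target. There are 200 camera calls.

TASK

Clamp the small deal block in the pump-trigger bench clamp: stand it flat on the clamp's bed between the two jaws, its long side along the ram, and let go of it, then pump the trigger towards the fixed grip, letting it spring back between strokes, until the ram's sprung pad presses the block against the fixed jaw. Stop with the pad's spring pressed about half way in, never squeezing it solid (that would dent the block), and do not push the ram or its pad by hand; leave the pot, the sanding block and the spray can where they stand. The clamp only keeps its pressure while the trigger is held, so finish with the fingers still holding the trigger squeezed.

Things in the scene. Friction and masses are not known exactly. Their poses are not given: they have to be found in the camera images.
- block: plain deal block, loose, lying flat on the table at first; a box 40 mm wide, 60 mm long, 42 mm high, 40 to 80 g. Origin at the centre of its underside, z up; its own x and y axes are NOT square to its faces (0.14 rad off): use block_mid for its direction.
- block_mid (a point): centre of the deal block (21 mm above its underside), with axes square to its faces: x across the 40 mm width, y along the 60 mm length, z up.
- clamp: bench clamp fixed to the table: bare steel bed plate 90 mm (x) by 295 mm (y), 10 mm thick (the block stands on it). Origin on the table under the middle of the bed; y = direction in which the ram advances, z up; 'in C' below means this frame, mm. Grey housing at x -24 to 24, y -104 to -30, top z 96, with two black uprights on top: fixed grip and, on its +y side, the trigger.
- grip_top (a point): centre of the top end of the fixed grip, at (0, -82, 158) in C. The grip is 24 mm wide (x), y -89 to -75 in C, rises from the housing and never moves.
- fixed_jaw (a point): middle of the fixed jaw's face, at (0, 110, 31) in C. The jaw is 56 mm wide and 60 mm high and stands at the +y end; the bed between jaw and pad is open above and at both sides.
- trigger_bar: black upper part of the trigger, a bar 20 mm wide (x), 12 mm thick, 16 to 62 mm from the pivot; origin on the pivot axis, which runs along x at y -65, z 85 in C. Only the trigger moves, not the grip: centre a symmetric gripper near y -74 in C. At rest trigger and grip together span y -89 to about -37 at the top, fully squeezed -89 to -59.
- trigger_tip (a point): centre of the trigger's top end, 62 mm from the pivot; released at (0, -44, 143) in C, fully squeezed at (0, -65, 147) in C.
- trigger (a joint): trigger angle: 0 = released, leaning 0.35 rad to +y; 0.35 = fully squeezed, upright, 4 mm off the grip. A spring returns it. A full stroke drives the ram about 12 mm by a pawl; on the way back the pawl clicks over the teeth and the ram stays. Pushed near its top it takes 3 to 6 N with the ram running free, 12 to 17 N with the pad's spring half in.
- ram (a joint): advance of the ram, a toothed steel rod (z 30 to 47 in C), 0 to 0.070 m; starts between 0.005 and 0.025. A weak brake (4 N) holds it when idle, but the pad's spring pushes it back as soon as the trigger is let go under load.
- ram_bar: the ram itself: toothed rod with the dark jaw plate (44 x 8 x 40 mm) at its front end, 18 mm behind the free pad's face; origin under the middle of the bed when the ram is fully back, moving along y in C with the ram.
- pad (a joint): how far the sprung pad is pressed back towards the ram (in m): 0 = free, 0.012 = solid. The spring gives 3 N at the start plus 1.5 N per mm. About 6 mm is wanted.
- pad_face: rubber-faced pad, 42 mm wide (x), 6 mm thick, z 15 to 51 in C, on two sprung pins at the front of the ram; origin not on the pad: use pad_centre.
- pad_centre (a point): middle of the pad's front face; with the pad free at (0, value of joint ram, 33) in C. The opening between pad and fixed jaw is at first 85 to 105 mm.
- pot: bystander: grey turned pot, 62 mm wide, 49 mm high; origin at the centre of its underside.
- sander: bystander: black sanding block, 60 x 78 x 23 mm; origin at the centre of its underside.
- can: bystander: black-capped spray can, 66 mm wide, 136 mm high; origin at the centre of its underside.

How it is judged:
By the outcome, as a careful person would: the job done as asked, in the order asked, and still so for the second after the job is handed in, while the arm keeps its last pose, push and grip.
It also fails if it takes over 64 s, if anything falls off the work surface, if the arm or the gripper's body presses on something with over 40 N, if the wrist force passes 120 N, or if a joint passes its speed limit or range.

## Working session

There is one attempt and no reset: what is moved stays moved. The work goes in short steps, Python scripts to look and compute and a tool call to move; the robot and the scene stay as the last step left them, time stands still between calls to the robot, and variables do not carry over. Pictures are saved under pics/ and viewed, at most 10 in all, crops included, and the job is handed in when it is done.

Besides the shell and the picture viewer there is one more tool, called after "Call:" in YAML: its name, and indented under it one key for each argument. apply_moves: Moves the arm, as the interface text tells. Its arguments: {"type":"object","properties":{"commands":{"type":"array","items":{"type":"array","items":{"type":"array","items":{"type":"number"}}}},"claw":{"type":"number"},"newtons":{"type":"number"}},"required":["commands"]}

```bash
mkdir -p pics; cat > h.py <<'E'
import numpy as np, cv2
from plant import *
from scipy.spatial.transform import Rotation as R
def snap(c,name=None):
    im=read_camera(c)
    if name: cv2.imwrite('pics/'+name,cv2.cvtColor(im,cv2.COLOR_RGB2BGR))
    return im
def ray(c,u,v):
    m=camera_model(c);E=np.array(m['extrinsics'])
    d=E[:3,:3]@np.array([(u-m['cx'])/m['fx'],(v-m['cy'])/m['fy'],1]);return E[:3,3],d
def atz(c,u,v,z):
    o,d=ray(c,u,v);return o+d*(z-o[2])/d[2]
def proj(c,p):
    m=camera_model(c);E=np.array(m['extrinsics'])
    q=E[:3,:3].T@(np.array(p)-E[:3,3]);return np.array([q[0]/q[2]*m['fx']+m['cx'],q[1]/q[2]*m['fy']+m['cy']])
E
python3 - <<'E'
from h import *
np.set_printoptions(precision=3,suppress=True)
a=snap('scene','s0.png');b=snap('top','t0.png')
for c in('scene','top'):
    m=camera_model(c);print(c,m['fx'],m['fy'],m['cx'],m['cy']);print(np.array(m['extrinsics']))
    for t in('block','clamp','grip_top','trigger_tip','fixed_jaw','pad_face','pot','sander','can','ram_bar'):
        print(t,[(np.round(r['extent']).tolist(),round(r['score'],2)) for r in search_frame(c,t)[:2]])
s=read_state();print(s)
E
```

```text
scene 525.0654243127473 525.0654243127473 277.40424781612097 204.20522200690783
[[-0.815 -0.318  0.485 -0.051]
 [-0.579  0.459 -0.673  1.055]
 [-0.008 -0.83  -0.558  0.854]
 [ 0.     0.     0.     1.   ]]
block [([249.0, 264.0, 268.0, 294.0], 0.66)]
clamp [([272.0, 147.0, 351.0, 237.0], 0.72)]
grip_top [([275.0, 145.0, 348.0, 234.0], 0.94), ([230.0, 151.0, 255.0, 202.0], 0.51)]
trigger_tip []
fixed_jaw [([272.0, 146.0, 347.0, 234.0], 0.97), ([251.0, 263.0, 267.0, 294.0], 0.7)]
pad_face [([301.0, 194.0, 314.0, 206.0], 0.61), ([271.0, 148.0, 347.0, 234.0], 0.37)]
pot [([334.0, 232.0, 362.0, 257.0], 0.9), ([304.0, 176.0, 343.0, 204.0], 0.4)]
sander [([317.0, 254.0, 343.0, 284.0], 0.88)]
can [([230.0, 150.0, 254.0, 201.0], 0.83)]
ram_bar [([308.0, 184.0, 325.0, 202.0], 0.53)]
top 454.75853088598603 454.75853088598603 284.2607933787487 215.4379513884235
[[-0.117 -0.973  0.199  0.37 ]
 [-0.993  0.116 -0.019  0.165]
 [-0.004 -0.2   -0.98   1.277]
 [ 0.     0.     0.     1.   ]]
block [([211.0, 245.0, 234.0, 270.0], 0.93), ([293.0, 194.0, 399.0, 240.0], 0.39)]
clamp [([292.0, 191.0, 400.0, 2
[... 229 characters left out ...]
.0, 320.0, 302.0], 0.75), ([291.0, 190.0, 401.0, 239.0], 0.48)]
sander [([261.0, 282.0, 286.0, 302.0], 0.9), ([366.0, 200.0, 371.0, 209.0], 0.2)]
can [([299.0, 129.0, 324.0, 167.0], 0.72)]
ram_bar [([344.0, 203.0, 396.0, 220.0], 0.81)]
{'time': 1.1, 'qpos': array([-1.435,  0.259,  1.535,  0.   ,  1.348, -0.203]), 'joint_vel': array([ 0.   , -0.001,  0.001, -0.001, -0.   , -0.002]), 'joint_efforts': array([  0.001, -44.593, -29.089,  -0.   ,   0.001,  -0.   ]), 'ee_pos': array([ 0.183, -0.519,  0.201]), 'tool_rot': array([0.   , 0.986, 0.169, 0.   ]), 'ft_force': array([ 0.504,  0.86 , -0.844]), 'ft_torque': array([-0.036, -0.027, -0.024]), 'grip_force': 0.0, 'finger_gap': 0.9999515667811377}
```

View pics/t0.png

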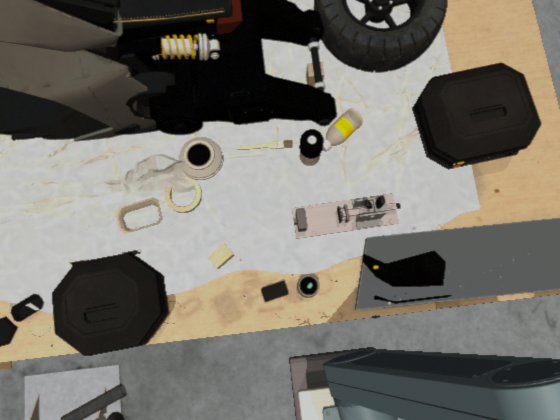

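View pics/s0.png

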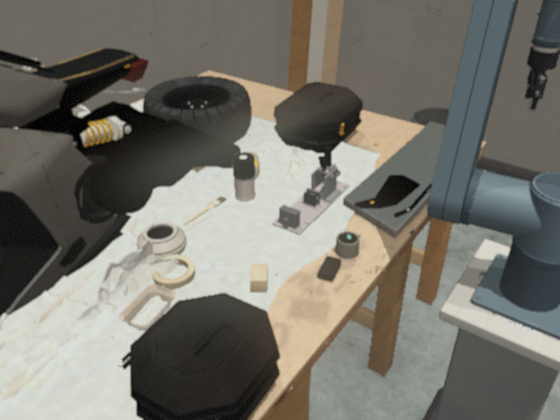

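The top view shows the clamp at about (293–400, 191–238) with its jaw at the left, and the block at (221, 257). The pot is at (309, 286), the sander at (273, 291) and the can at (311, 143). I'll enlarge both views next.

```bash
python3 - <<'E'
import cv2
a=cv2.imread('pics/t0.png')[185:285,200:410];cv2.imwrite('pics/t0c.png',cv2.resize(a,None,fx=3.8,fy=3.8,interpolation=cv2.INTER_CUBIC))
b=cv2.imread('pics/s0.png')[140:300,240:360];cv2.imwrite('pics/s0c.png',cv2.resize(b,None,fx=3.7,fy=3.7,interpolation=cv2.INTER_CUBIC))
E
```

```text
(no output)
```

View pics/t0c.png

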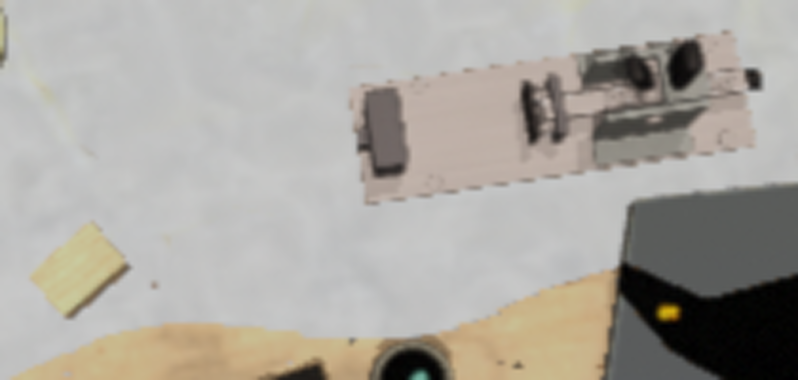

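View pics/s0c.png

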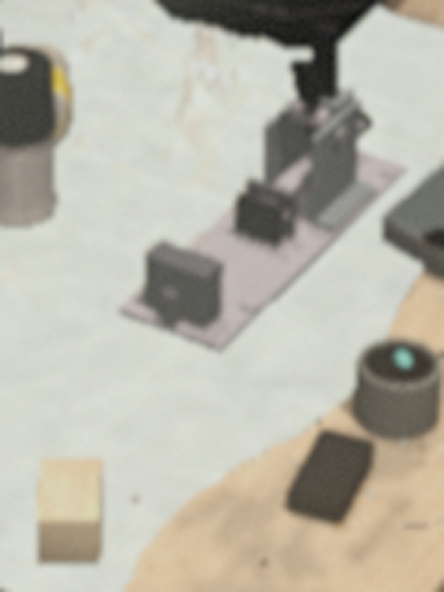

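The crops show the clamp bed corners, jaw end to trigger end, at top-crop pixels (350,87), (735,32), (755,145) and (367,203). The block top corners are at about (93,221), (128,265), (68,318) and (30,277), and the pad face is near x≈525. Now I'll fit the poses.

```bash
cat > fit.py <<'E'
from h import *
from scipy.optimize import least_squares, minimize
import itertools
def fitclamp(obs):
    def f(p):
        x,y,t=p;Rz=R.from_euler('z',t).as_matrix();return np.concatenate([proj(c,Rz@np.array(q)/1000+[x,y,0])-uv for c,q,uv in obs])
    return least_squares(f,[0.3,0.0,1.7],loss='soft_l1')
def boxhull(c,p,w,l,z0,h,mm=5):
    x,y,t=p;Rz=R.from_euler('z',t).as_matrix()
    P=np.array([proj(c,Rz@np.array([sx*w/2,sy*l/2,z])+[x,y,0]) for sx in(-1,1) for sy in(-1,1) for z in(z0,z0+h)])
    return cv2.convexHull(P.astype(np.float32))[:,0]
def fitblock(ims,p0,z0=0,rois=None,colour=None):
    S=8;M={}
    for c,im in ims.items():
        u,v=proj(c,[p0[0],p0[1],z0+.02]).astype(int);r=28
        roi=im[v-r:v+r,u-r:u+r].astype(float);b=roi[...,0]-roi[...,2]
        m=cv2.resize((b).astype(np.float32),None,fx=S,fy=S,interpolation=cv2.INTER_LINEAR)>32
        n,lab,st,ce=cv2.connectedComponentsWithStats(m.astype(np.uint8))
        k=lab[r*S,r*S]; 
        if k==0:k=1+np.argmax(st[1:,4])
        M[c]=(u-r,v-r,(lab==k).astype(np.uint8));print(c,'maskpx',(lab==k).sum()/64)
    def cost(p):
        s=0
        for c,(u0,v0,m) in M.items():
            H=boxhull(c,p,.04,.06,z0,.042);k=np.zeros_like(m)
            cv2.fillConvexPoly(k,np.round(((H-[u0,v0])+.5)*S-.5).astype(np.int32),1)
            s+=1-(k&m).sum()/max(1,(k|m).sum())
        return s
    best=min((minimize(cost,[p0[0],p0[1],a],method='Nelder-Mead',options=dict(initial_simplex=np.array([[p0[0],p0[1],a],[p0[0]+.01,p0[1],a],[p0[0],p0[1]+.01,a],[p0[0],p0[1],a+.3]]))) for a in np.arange(0,3.14,.4)),key=lambda r:r.fun)
    return best.x,best.fun
E
python3 - <<'E'
from fit import *
np.set_printoptions(precision=4,suppress=True)
T=lambda u,v:np.array([200+(u+.5)/3.8-.5,185+(v+.5)/3.8-.5]); S=lambda u,v:np.array([240+(u+.5)/3.7-.5,140+(v+.5)/3.7-.5])
# C: +y toward jaw
obs=[('top',(a,b,10),T(*uv)) for a,b,uv in[(45,147.5,(350,87)),(45,-147.5,(735,32)),(-45,-147.5,(755,145)),(-45,147.5,(367,203))]]
for sgn in(1,-1):
    o=[(c,(sgn*q[0],q[1],q[2]),uv) for c,q,uv in obs]
    o2=o+[('scene',(sgn*45,147.5,10),S(122,311)),('scene',(sgn*-45,147.5,10),S(219,349)),('scene',(sgn*-45,-147.5,10),S(406,170))]
    for oo in(o,o2):
        r=fitclamp(oo);print(sgn,r.x,r.cost);print(r.fun.reshape(-1,2).round(1).tolist())
x=fitclamp(o).x
ims={'scene':cv2.imread('pics/s0.png')[...,::-1].astype(int),'top':cv2.imread('pics/t0.png')[...,::-1].astype(int)}
p0=atz('top',221,257,.03);print(p0)
print(fitblock(ims,p0[:2]))
for c in ims: print(fitblock({c:ims[c]},p0[:2]))
for t,uv in(('pot',(309,288)),('sander',(273,292)),('can',(311,145))):print(t,atz('top',*uv,.03))
E
```

```text
1 [ 0.6076 -0.0313  0.028 ] 0.5631308289293004
[[-0.4, -0.2], [-0.1, -0.4], [0.8, 0.4], [-0.2, 0.2]]
1 [ 0.6062 -0.0306  0.033 ] 4.81660383436013
[[-0.7, 0.5], [-0.4, -0.1], [0.7, 0.6], [-0.2, 0.9], [-1.8, -1.7], [-0.0, -1.2], [0.1, -1.8]]
-1 [ 0.637  -0.0344 -0.3166] 117.42511367613811
[[-0.9, 2.7], [0.3, 37.3], [-0.2, -22.9], [0.7, -57.7]]
-1 [ 0.5812 -0.0263 -0.3746] 188.03345706036532
[[-1.6, 19.1], [-0.7, 59.9], [0.7, -0.5], [1.8, -41.4], [12.2, 6.6], [-31.9, -19.7], [-0.7, -2.2]]
[0.528  0.3268 0.03  ]
scene maskpx 434.5625
top maskpx 333.703125Traceback (most recent call last):
  File "<stdin>", line 14, in <module>
  File "fit.py", line 29, in fitblock
    best=min((minimize(cost,[p0[0],p0[1],a],method='Nelder-Mead',options=dict(initial_simplex=np.array([[p0[0],p0[1],a],[p0[0]+.01,p0[1],a],[p0[0],p0[1]+.01,a],[p0[0],p0[1],a+.3]]))) for a in np.arange(0,3.14,.4)),key=lambda r:r.fun)
  File "fit.py", line 29, in <genexpr>
    best=min((minimize(cost,[p0[0],p0[1],a],method='Nelder-Mead',options=dict(initial_simplex=np.array([[p0[0],p0[1],a],[p0[0]+.01,p0[1],a],[p0[0],p0[1]+.01,a
[... 186 characters left out ...]
^^^^^^^^^^^^^^^^^^^^^^^^^^^^^^^^^^^^^^^^^^^^^^^^^^^^^^^^^^^^^^^^^^^^^^^^
    res = _minimize_neldermead(fun, x0, args, callback, bounds=bounds,
                               **options)
    fxcc = func(xcc)
    fx = function(np.copy(x), *(wrapper_args + args))
  File "fit.py", line 25, in cost
    H=boxhull(c,p,.04,.06,z0,.042);k=np.zeros_like(m)
  File "fit.py", line 10, in boxhull
    P=np.array([proj(c,Rz@np.array([sx*w/2,sy*l/2,z])+[x,y,0]) for sx in(-1,1) for sy in(-1,1) for z in(z0,z0+h)])
                ~~~~^^^^^^^^^^^^^^^^^^^^^^^^^^^^^^^^^^^^^^^^^^
  File "h.py", line 14, in proj
    m=camera_model(c);E=np.array(m['extrinsics'])
ValueError: time passes only in moves, steps and waits
```

```bash
sed -i "s/^from scipy.spatial/import functools\ncamera_model=functools.cache(camera_model)\nfrom scipy.spatial/" h.py
python3 - <<'E'
from fit import *
np.set_printoptions(precision=4,suppress=True)
ims={'scene':cv2.imread('pics/s0.png')[...,::-1].astype(int),'top':cv2.imread('pics/t0.png')[...,::-1].astype(int)}
p0=atz('top',221,257,.03)
print(fitblock(ims,p0[:2]))
for c in ims: print(fitblock({c:ims[c]},p0[:2]))
for t,uv in(('pot',(309,288)),('sander',(273,292)),('can',(311,145))):print(t,atz('top',*uv,.03))
T=lambda u,v:np.array([200+(u+.5)/3.8-.5,185+(v+.5)/3.8-.5]); S=lambda u,v:np.array([240+(u+.5)/3.7-.5,140+(v+.5)/3.7-.5])
c=np.array([.607,-.031,0]);Rz=R.from_euler('z',.03).as_matrix()
inC=lambda p:Rz.T@(p-c)*1000
print('pad top',inC(atz('top',*T(524,82),.051)),inC(atz('top',*T(533,142),.051)))
print('jaw',inC(atz('top',*T(400,88),.060)),inC(atz('top',*T(405,172),.060)))
print('trig',inC(atz('top',*T(630,60),.143)),'grip',inC(atz('top',*T(688,45),.158)))
print('jaw scene',inC(atz('scene',*S(222,273),.06)),inC(atz('scene',*S(170,243),.06)))
E
```

```text
scene maskpx 434.5625
top maskpx 333.703125
(array([0.5316, 0.3274, 3.7823]), np.float64(0.32525944608539725))
scene maskpx 434.5625
(array([0.534 , 0.3214, 0.664 ]), np.float64(0.1747644943686666))
top maskpx 333.703125
(array([0.5324, 0.3283, 0.6596]), np.float64(0.11963519313304716))
pot [0.4161 0.0975 0.03  ]
sander [0.4169 0.1956 0.03  ]
can [0.8204 0.0394 0.03  ]
pad top [21.0939 22.2065 51.    ] [-23.5913  23.3405  51.    ]
jaw [ 28.0982 112.655   60.    ] [-33.0878 118.7086  60.    ]
trig [  6.563  -37.3801 143.    ] grip [  7.7993 -74.2287 158.    ]
jaw scene [-37.7736 131.4094  60.    ] [ 14.1161 119.5402  60.    ]
```

Call:
apply_moves:
  commands:
    - [[0.031,0.014,0.014,0,0,4],[0.031,0.014,0.014,0,0,4],[0.031,0.014,0.014,0,0,4],[0.031,0.014,0.014,0,0,4],[0.031,0.014,0.014,0,0,4],[0.031,0.014,0.014,0,0,4],[0.031,0.014,0.014,0,0,4],[0.025,0.027,0,0,0,4],[0.025,0.027,0,0,0,4],[0.025,0.027,0,0,0,4]]
  claw: -1

```text
time: 1.93
ee_pos: [0.476, -0.3386, 0.2991]
tool_rot: [0.0, 0.868, 0.497, 0.0]
ft_force: [0.7, 0.2, -0.5]
finger_gap: 0.997
grip_force: 0.0
```

Call:
apply_moves:
  commands:
    - [[0.024,0.027,0,0,0,4],[0.024,0.027,0,0,0,4],[0.024,0.027,0,0,0,4],[0.024,0.027,0,0,0,4],[0.008,0.038,0,0,0,4],[0.008,0.038,0,0,0,4],[0.008,0.038,0,0,0,4],[0.008,0.038,0,0,0,4],[0.008,0.038,0,0,0,4],[0.008,0.038,0,0,0,4]]

```text
time: 2.77
ee_pos: [0.6189, -0.0018, 0.299]
tool_rot: [0.0, 0.645, 0.764, 0.0]
ft_force: [0.3, -0.5, 0.1]
finger_gap: 1.003
grip_force: 0.0
```

Call:
apply_moves:
  commands:
    - [[-0.0096,0.0369,0,0,0,3.3],[-0.0096,0.0369,0,0,0,3.3],[-0.0096,0.0369,0,0,0,3.3],[-0.0096,0.0369,0,0,0,3.3],[-0.0096,0.0369,0,0,0,3.3],[-0.0096,0.0369,0,0,0,3.3],[-0.0096,0.0369,0,0,0,3.3],[-0.0096,0.0369,0,0,0,3.3],[-0.0096,0.0369,0,0,0,3.3],[0,0,0,0,0,0]]

```text
time: 3.6
ee_pos: [0.5295, 0.335, 0.2987]
tool_rot: [-0.001, 0.425, 0.905, 0.001]
ft_force: [-0.6, -1.3, 0.2]
finger_gap: 1.001
grip_force: 0.0
```

```bash
cat > ov.py <<'E'
from h import *
def boxes(pose,ram):
    cx,cy,t=pose;Rz=R.from_euler('z',t).as_matrix()
    W=lambda q:Rz@np.array(q)/1000+[cx,cy,0]
    B=[(-45,45,-147.5,147.5,0,10),(-28,28,110,128,10,60),(-24,24,-104,-30,10,96),(-12,12,-89,-75,96,158),(-21,21,ram-6,ram,15,51)]
    L=[]
    for x0,x1,y0,y1,z0,z1 in B:
        V=[W((x,y,z)) for x in(x0,x1) for y in(y0,y1) for z in(z0,z1)]
        L+=[(V[i],V[j]) for i in range(8) for j in range(i) if bin(i^j).count('1')==1]
    return L
def draw(im,c,L,roi,s,col=(0,0,255)):
    u0,v0,u1,v1=roi;o=cv2.resize(im[v0:v1,u0:u1],None,fx=s,fy=s,interpolation=cv2.INTER_CUBIC)
    f=lambda p:tuple(int(round(k)) for k in (proj(c,p)-[u0,v0]+.5)*s-.5)
    for a,b in L: cv2.line(o,f(a),f(b),col,1,cv2.LINE_AA)
    return o
def blockL(p,z0=0,w=.04,l=.06,h=.042):
    x,y,t=p;Rz=R.from_euler('z',t).as_matrix()
    V=[Rz@np.array([a*w/2,b*l/2,z])+[x,y,0] for a in(-1,1) for b in(-1,1) for z in(z0,z0+h)]
    return [(V[i],V[j]) for i in range(8) for j in range(i) if bin(i^j).count('1')==1]
E
python3 - <<'E'
from ov import *
t=cv2.imread('pics/t0.png');s=cv2.imread('pics/s0.png');C=np.full((600,800,3),255,np.uint8)
def put(o,x,y):C[y:y+o.shape[0],x:x+o.shape[1]]=o
L=boxes((.607,-.031,.030),22);B=blockL((.532,.328,.67))
put(draw(t,'top',L,(287,185,409,245),4.5),0,0)
put(draw(t,'top',B,(202,240,242,275),6),556,0)
put(draw(s,'scene',L,(268,140,358,242),3.2),0,272)
put(draw(s,'scene',B,(240,255,280,300),6),400,280)
cv2.imwrite('pics/ov1.png',C);st=read_state();print(st['time'],st['ee_pos'],st['tool_rot'],st['qpos'])
E
```

```text
3.6 [0.52949045 0.33500075 0.29868318] [-0.00134494  0.42535718  0.90502373  0.00122992] [ 0.38406137  0.3595958   1.16073376  0.00364962  1.62128688 -0.30783622]
```

View pics/ov1.png

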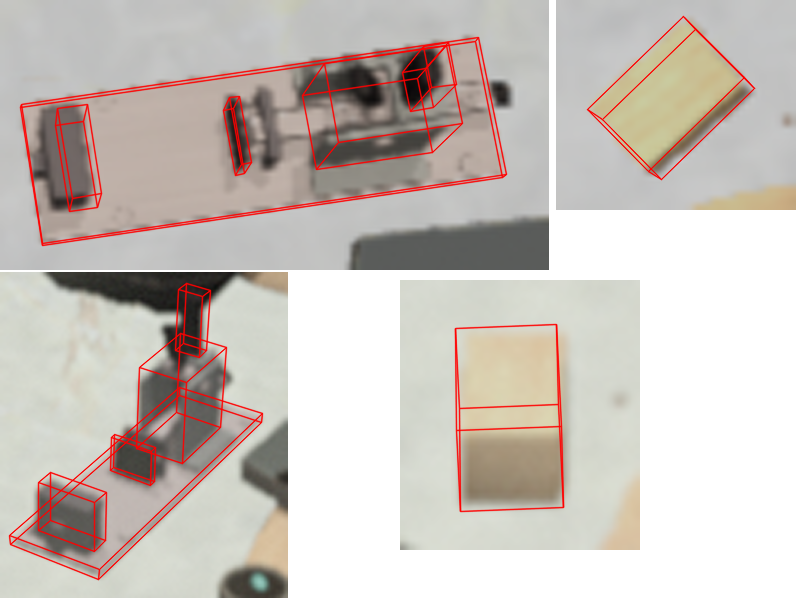

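The overlay shows the bed lines matching within about 1 px. The jaw and grip suggest about +2 mm along y, and the block outline matches to about 1 px (yaw ≈ 0.67). Next I descend over the block.

Call:
apply_moves:
  commands:
    - [[0,0,-0.036,0,0,-1.3],[0,0,-0.036,0,0,0],[0,0,-0.036,0,0,0],[0,0,-0.036,0,0,0],[0,0,-0.036,0,0,0],[0,0,-0.03,0,0,0],[0,0,-0.02,0,0,0],[0,0,-0.01,0,0,0],[0,0,0,0,0,0]]

```text
time: 4.35
ee_pos: [0.5308, 0.3274, 0.0562]
tool_rot: [-0.002, 0.44, 0.898, -0.002]
ft_force: [1.0, -0.2, 0.2]
finger_gap: 1.0
grip_force: 0.0
```

```bash
python3 - <<'E'
from ov import *
t=snap('top');s=snap('scene');t=t[...,::-1].copy();s=s[...,::-1].copy();C=np.full((420,800,3),255,np.uint8)
B=blockL((.532,.328,.67))
C[:,:400]=cv2.resize(t[230:272,200:240],(400,420),interpolation=cv2.INTER_CUBIC)
C[:,400:]=cv2.resize(s[240:303,230:290],(400,420),interpolation=cv2.INTER_CUBIC)
cv2.imwrite('pics/g1.png',C);st=read_state();print(st['time'],st['ee_pos'],st['tool_rot'],st['ft_force'])
E
```

```text
4.45 [0.53318964 0.32852365 0.0597672 ] [3.87031114e-04 4.39934165e-01 8.98029855e-01 4.01131018e-04] [ 0.33564408 -0.13539354  0.89522217]
```

View pics/g1.png

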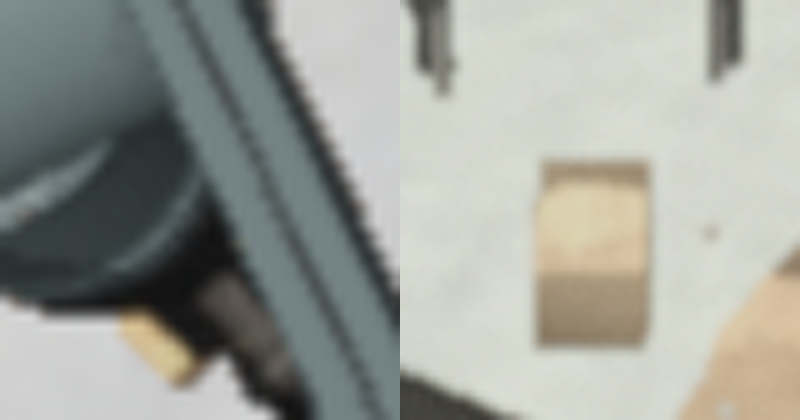

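The scene picture shows the fingers at crop x≈437 and 725, straddling the block at x≈540–650. The block is well between them, so I descend and close.

Call:
apply_moves:
  commands:
    - [[0,0,-0.02,0,0,0],[0,0,-0.018,0,0,0],[0,0,-0.008,0,0,0],[0,0,0,0,0,0]]

```text
time: 4.78
ee_pos: [0.5321, 0.3282, 0.0127]
tool_rot: [-0.0, 0.44, 0.898, -0.0]
ft_force: [-0.3, 0.2, -0.0]
finger_gap: 1.0
grip_force: 0.0
```

Call:
apply_moves:
  commands:
    - [[0,0,0,0,0,0],[0,0,0,0,0,0],[0,0,0,0,0,0],[0,0,0,0,0,0],[0,0,0,0,0,0],[0,0,0,0,0,0],[0,0,0,0,0,0],[0,0,0,0,0,0]]
  claw: 1
  newtons: 25

```text
time: 5.45
ee_pos: [0.5324, 0.3284, 0.013]
tool_rot: [0.0, 0.44, 0.898, 0.0]
ft_force: [-0.2, 0.2, -0.4]
finger_gap: 0.002
grip_force: 0.0
```

The gripper shut on nothing, so I look again.

```bash
python3 - <<'E'
from ov import *
t=snap('top');s=snap('scene');cv2.imwrite('pics/t2.png',t[...,::-1]);cv2.imwrite('pics/s2.png',s[...,::-1]);t=t[...,::-1].copy();s=s[...,::-1].copy();C=np.full((560,800,3),255,np.uint8)
C[:420,:400]=draw(t,'top',[],(195,230,235,272),10)
st=read_state();p=st['ee_pos']
L=[(p,p+[0,0,.05]),(p-[.01,0,0],p+[.01,0,0])]
o=draw(s,'scene',L,(230,225,290,305),6.666);C[:o.shape[0],400:400+o.shape[1]]=o[:, :400]
cv2.imwrite('pics/g2.png',C);print(st['time'],st['finger_gap'],st['grip_force'],search_frame('scene','block'),search_frame('top','block'))
E
```

```text
5.55 -0.0002573513706075511 0.0 [{'extent': [247.5, 263.2, 269.7, 292.3], 'score': 0.88}, {'extent': [303.3, 189.4, 314.6, 205.8], 'score': 0.51}] [{'extent': [216.6, 261.7, 220.6, 270.8], 'score': 0.45}, {'extent': [365.1, 199.6, 372.7, 208.6], 'score': 0.37}]
```

View pics/g2.png

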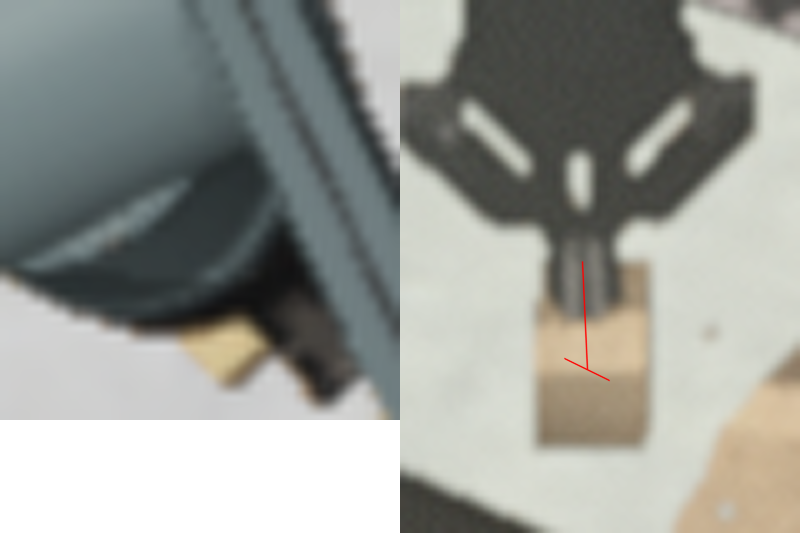

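```bash
python3 - <<'E'
from fit import *
np.set_printoptions(precision=4,suppress=True)
print('start tcp px',proj('scene',[.183,-.519,.201]))
u,v=230+583/6.666,225+318/6.666
for z in(.02,.03,.042,.05,.06):print(z,atz('scene',u,v,z))
st=read_state();print(proj('scene',st['ee_pos']),(u,v),st['ee_pos'],st['qpos'])
im={'scene':cv2.imread('pics/s2.png')[...,::-1].astype(int)}
d=np.abs(cv2.imread('pics/s2.png')[255:300,240:280].astype(int)-cv2.imread('pics/s0.png')[255:300,240:280]).sum(2);print((d>60).sum(1))
# scene block corners: bottom edge & sides
b=cv2.imread('pics/s0.png').astype(int)
for c in((.532,.328,.67),(.534,.323,.67)):
    print([proj('scene',q).round(1).tolist() for q in [atz('scene',*proj('scene',[c[0],c[1],.042]),.042)]],boxhull('scene',c,.04,.06,0,.042).round(1).tolist())
E
```

```text
start tcp px [525.6697 117.1758]
0.02 [0.4257 0.2327 0.02  ]
0.03 [0.42   0.2426 0.03  ]
0.042 [0.4132 0.2544 0.042 ]
0.05 [0.4086 0.2623 0.05  ]
0.06 [0.4029 0.2722 0.06  ]
[257.5798 279.9194] (317.45874587458746, 272.7047704770477) [0.5324 0.3284 0.0129] [ 0.3746  0.5639  1.5627  0.      1.015  -0.2854]
[34 33 31 29 22 14 12 12 13 16 17 17 17 17 16 17 17 16 12  6  0  0  0  0
  0  0  0  0  0  0  0  0  0  0  0  0  0  0  0  0  0  0  0  0  0]
[[257.4, 270.6]] [[266.79998779296875, 292.3999938964844], [249.6999969482422, 293.1000061035156], [249.0, 279.6000061035156], [248.8000030517578, 262.6000061035156], [265.6000061035156, 261.8999938964844], [266.3999938964844, 278.8999938964844]]
[[258.1, 269.1]] [[267.3999938964844, 290.79998779296875], [250.3000030517578, 291.5], [249.60000610351562, 278.0], [249.39999389648438, 261.1000061035156], [266.1000061035156, 260.5], [267.0, 277.29998779296875]]
```

```bash
python3 - <<'E'
import cv2,numpy as np
C=np.zeros((480,800,3),np.uint8)
a=cv2.imread('pics/s0.png')[60:120,510:560];C[:480,:400]=cv2.resize(a,(400,480),interpolation=cv2.INTER_CUBIC)
b=cv2.imread('pics/s2.png')[205:300,220:299];C[:480,400:799]=cv2.resize(b,(399,480),interpolation=cv2.INTER_CUBIC)
cv2.imwrite('pics/cmp.png',C)
E
```

```text
(no output)
```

View pics/cmp.png

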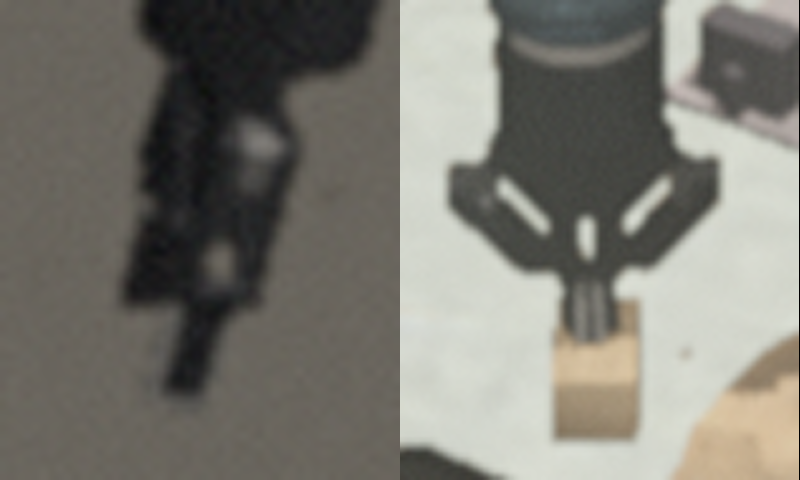

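```bash
python3 - <<'E'
import cv2,numpy as np
s=cv2.imread('pics/s2.png');g=cv2.cvtColor(s,cv2.COLOR_BGR2GRAY)
for v in range(254,297,1):print(v,g[v,246:272].tolist())
E
```

```text
254 [72, 73, 69, 72, 70, 70, 70, 70, 76, 116, 170, 183, 140, 77, 68, 69, 73, 67, 73, 69, 71, 74, 71, 71, 68, 71]
255 [72, 71, 73, 70, 73, 73, 73, 70, 72, 97, 139, 159, 121, 75, 69, 72, 71, 70, 70, 71, 68, 70, 70, 71, 72, 90]
256 [70, 73, 70, 71, 73, 70, 69, 73, 70, 76, 100, 112, 93, 70, 71, 69, 70, 71, 70, 72, 72, 73, 70, 74, 89, 132]
257 [73, 73, 74, 76, 75, 71, 70, 74, 71, 70, 72, 78, 74, 68, 72, 71, 70, 74, 92, 109, 109, 105, 99, 110, 137, 174]
258 [110, 110, 114, 114, 100, 79, 68, 70, 71, 69, 70, 70, 72, 73, 74, 71, 77, 101, 140, 168, 172, 166, 154, 167, 185, 202]
259 [170, 171, 172, 170, 154, 113, 78, 71, 71, 76, 77, 73, 75, 74, 71, 74, 97, 144, 185, 206, 210, 203, 196, 203, 210, 213]
260 [206, 206, 207, 206, 190, 148, 89, 70, 77, 82, 83, 81, 86, 82, 76, 84, 129, 181, 209, 217, 218, 216, 214, 216, 216, 216]
261 [214, 215, 215, 215, 205, 174, 113, 77, 85, 100, 96, 91, 100, 103, 84, 92, 152, 203, 218, 218, 218, 218, 218, 217, 217, 215]
262 [213, 214, 215, 215, 211, 190, 133, 85, 93, 108, 102, 96, 110, 115, 94, 96, 154, 203, 215, 214, 213, 215, 215, 216, 215, 215]
263 [215, 214, 21
[... 3843 characters left out ...]
 198, 211, 213, 214, 215]
292 [214, 216, 215, 207, 189, 181, 180, 181, 181, 182, 180, 181, 178, 176, 176, 178, 178, 179, 178, 178, 188, 206, 212, 213, 213, 213]
293 [215, 216, 217, 215, 210, 209, 211, 211, 211, 211, 210, 209, 207, 205, 205, 205, 207, 207, 205, 204, 205, 210, 212, 213, 213, 213]
294 [215, 217, 217, 218, 217, 219, 218, 219, 218, 218, 218, 217, 216, 214, 212, 213, 214, 213, 212, 211, 210, 211, 212, 213, 213, 212]
295 [216, 216, 218, 218, 217, 218, 218, 216, 217, 217, 218, 217, 215, 214, 214, 212, 212, 213, 214, 212, 210, 211, 211, 213, 213, 214]
296 [216, 217, 217, 217, 217, 217, 216, 216, 215, 216, 216, 216, 215, 215, 214, 212, 213, 212, 212, 211, 211, 212, 213, 213, 214, 215]
```

Call:
apply_moves:
  commands:
    - [[0,0,0.02,0,0,0],[0,0,0.03,0,0,0],[0,0,0.03,0,0,0],[0,0,0.02,0,0,0],[0,0,0,0,0,0],[0,0,0,0,0,0]]

```text
time: 6.15
ee_pos: [0.5333, 0.3288, 0.1145]
tool_rot: [0.001, 0.44, 0.898, 0.001]
ft_force: [0.3, 0.2, -0.5]
finger_gap: -0.001
grip_force: 0.0
```

```bash
python3 - <<'E'
from fit import *
im=snap('scene','s3.png');st=read_state();print(st['ee_pos'],proj('scene',st['ee_pos']),st['ft_force'])
g=cv2.cvtColor(im,cv2.COLOR_RGB2GRAY)
for v in range(210,270,1):print(v,g[v,240:276].tolist())
E
```

```text
[0.53225465 0.32830938 0.11281637] [256.34034855 246.78433708] [-0.31204603 -0.36446206  0.15534497]
210 [106, 152, 187, 202, 198, 179, 157, 112, 76, 71, 71, 66, 73, 85, 107, 113, 104, 81, 71, 68, 69, 77, 122, 175, 200, 206, 203, 184, 143, 95, 68, 68, 70, 69, 71, 69]
211 [76, 106, 152, 187, 204, 207, 192, 139, 79, 68, 71, 68, 79, 122, 161, 171, 156, 111, 71, 67, 67, 87, 148, 198, 212, 206, 184, 143, 97, 71, 65, 66, 71, 70, 70, 66]
212 [72, 76, 106, 151, 189, 208, 198, 150, 86, 69, 68, 70, 91, 151, 195, 207, 191, 139, 77, 70, 69, 94, 156, 202, 208, 185, 142, 97, 70, 67, 70, 70, 72, 69, 68, 73]
213 [71, 70, 78, 105, 153, 189, 191, 149, 90, 68, 72, 66, 90, 157, 205, 216, 200, 146, 81, 65, 70, 91, 152, 192, 189, 149, 98, 72, 66, 68, 73, 69, 73, 68, 71, 91]
214 [75, 70, 71, 76, 109, 150, 166, 134, 89, 71, 71, 69, 90, 157, 203, 216, 199, 143, 78, 70, 71, 86, 131, 167, 151, 104, 71, 68, 70, 70, 71, 69, 69, 72, 93, 134]
215 [75, 76, 74, 73, 80, 102, 114, 98, 78, 73, 70, 69, 85, 143, 194, 209, 190, 132, 78, 67, 70, 76, 97, 117, 100, 78, 68, 70, 69, 71, 69, 69, 69, 91, 133, 178]
216 [73, 74, 7
[... 9044 characters left out ...]
 217, 217, 214, 203, 178, 172, 192, 199, 202, 197, 196, 196, 195, 197, 195, 194, 192, 189, 185, 183, 189, 208, 214, 213, 213, 213, 213, 213, 214]
267 [215, 215, 215, 215, 214, 216, 216, 215, 215, 213, 205, 192, 190, 200, 205, 205, 205, 205, 205, 203, 202, 201, 200, 202, 201, 199, 195, 195, 208, 215, 214, 213, 212, 213, 213, 214]
268 [215, 216, 215, 216, 215, 215, 215, 215, 214, 212, 208, 204, 202, 205, 205, 205, 205, 207, 205, 204, 204, 202, 201, 203, 206, 204, 197, 192, 208, 216, 214, 214, 213, 213, 213, 213]
269 [215, 215, 215, 215, 215, 215, 216, 214, 213, 209, 204, 205, 208, 206, 205, 206, 208, 208, 207, 203, 204, 204, 202, 204, 206, 204, 196, 191, 207, 215, 215, 215, 214, 213, 213, 214]
```

The finger tips show in the image about 9 px (roughly 28 mm) higher than the reported TCP projects, just over the block's top. I'll check the true tip height by touching bare table beside the block with the fingers shut.

Call:
apply_moves:
  commands:
    - [[0,-0.035,0,0,0,0],[0,-0.035,0,0,0,0],[0,0,-0.03,0,0,0],[0,0,-0.03,0,0,0],[0,0,-0.025,0,0,0],[0,0,-0.012,0,0,0],[0,0,0,0,0,0],[0,0,0,0,0,0]]

```text
time: 6.87
ee_pos: [0.5308, 0.2578, 0.0139]
tool_rot: [-0.002, 0.44, 0.898, -0.002]
ft_force: [0.2, -0.4, 0.3]
finger_gap: -0.001
grip_force: 0.0
```

```bash
python3 - <<'E'
from fit import *
im=snap('scene','s4.png');st=read_state();p=st['ee_pos'];u,v=proj('scene',p);print(p,u,v,st['ft_force'])
g=cv2.cvtColor(im,cv2.COLOR_RGB2GRAY).astype(int)
u,v=int(u),int(v)
for r in range(v-18,v+8):print(r,g[r,u-12:u+12:2].tolist())
E
```

```text
[0.53198678 0.25825914 0.01529294] 274.9758560368371 263.3434789346413 [ 0.7019897   0.59826605 -0.01670777]
245 [212, 214, 216, 216, 143, 77, 102, 97, 90, 98, 207, 216]
246 [214, 214, 218, 219, 150, 88, 115, 101, 102, 101, 205, 214]
247 [215, 216, 218, 218, 152, 86, 117, 101, 105, 96, 204, 213]
248 [215, 216, 218, 219, 152, 89, 118, 100, 110, 98, 204, 213]
249 [216, 216, 217, 217, 152, 91, 122, 104, 112, 97, 204, 213]
250 [215, 214, 215, 217, 150, 90, 124, 107, 114, 95, 203, 214]
251 [215, 214, 214, 216, 151, 87, 122, 107, 113, 96, 203, 212]
252 [214, 212, 213, 215, 157, 90, 123, 108, 110, 101, 203, 211]
253 [213, 213, 213, 215, 176, 114, 123, 107, 121, 140, 207, 212]
254 [212, 213, 214, 216, 200, 158, 125, 106, 145, 185, 213, 213]
255 [214, 214, 216, 215, 211, 190, 128, 108, 170, 209, 214, 213]
256 [216, 217, 216, 215, 214, 198, 138, 130, 188, 215, 213, 213]
257 [218, 217, 217, 215, 211, 203, 175, 174, 203, 213, 212, 212]
258 [218, 218, 217, 215, 213, 211, 204, 204, 212, 212, 212, 211]
259 [217, 217, 216, 216, 216, 214, 214, 215, 214, 211, 211, 211]
260 [216, 217, 218, 217, 216, 215, 215, 216, 213, 213, 211, 211]
261 [216, 216, 217, 217, 216, 215, 215, 215, 213, 212, 212, 211]
262 [213, 214, 214, 216, 216, 215, 215, 214, 213, 212, 213, 212]
263 [205, 205, 205, 214, 216, 213, 213, 213, 213, 214, 214, 212]
264 [190, 189, 187, 209, 215, 213, 214, 213, 215, 214, 214, 214]
265 [185, 182, 179, 208, 213, 210, 213, 213, 212, 214, 214, 214]
266 [190, 187, 180, 206, 213, 212, 212, 213, 213, 213, 214, 214]
267 [197, 195, 186, 207, 215, 213, 213, 214, 213, 212, 213, 214]
268 [202, 203, 195, 208, 215, 213, 214, 213, 213, 212, 212, 212]
269 [202, 204, 195, 207, 215, 214, 213, 212, 213, 211, 212, 212]
270 [202, 205, 195, 205, 214, 214, 212, 212, 213, 214, 213, 214]
```

Call:
apply_moves:
  commands:
    - [[0,0,-0.004,0,0,0],[0,0,-0.004,0,0,0],[0,0,-0.002,0,0,0],[0,0,0,0,0,0]]

```text
time: 7.25
ee_pos: [0.5323, 0.2584, 0.0059]
tool_rot: [0.0, 0.44, 0.898, 0.0]
ft_force: [-0.2, -0.1, 0.5]
finger_gap: 0.004
grip_force: 0.0
```

Call:
apply_moves:
  commands:
    - [[0,0,-0.002,0,0,0],[0,0,-0.002,0,0,0],[0,0,0,0,0,0]]

```text
time: 7.5
ee_pos: [0.5322, 0.2583, 0.0017]
tool_rot: [-0.0, 0.44, 0.898, -0.0]
ft_force: [0.3, -0.6, -0.4]
finger_gap: 0.002
grip_force: 0.0
```

Call:
apply_moves:
  commands:
    - [[0,0,-0.002,0,0,0],[0,0,-0.002,0,0,0],[0,0,0,0,0,0]]

```text
time: 7.75
ee_pos: [0.5321, 0.2583, -0.0025]
tool_rot: [-0.0, 0.44, 0.898, -0.0]
ft_force: [0.9, -0.4, -0.8]
finger_gap: 0.001
grip_force: 0.0
```

Call:
apply_moves:
  commands:
    - [[0,0,-0.003,0,0,0],[0,0,-0.002,0,0,0],[0,0,0,0,0,0]]

```text
time: 8.0
ee_pos: [0.532, 0.2582, -0.0077]
tool_rot: [-0.0, 0.44, 0.898, -0.0]
ft_force: [-0.4, 0.4, 0.2]
finger_gap: -0.0
grip_force: 0.0
```

Call:
apply_moves:
  commands:
    - [[0,0,-0.003,0,0,0],[0,0,-0.002,0,0,0],[0,0,0,0,0,0]]

```text
time: 8.25
ee_pos: [0.5321, 0.2583, -0.0126]
tool_rot: [-0.0, 0.44, 0.898, -0.0]
ft_force: [0.3, 0.3, 0.4]
finger_gap: -0.002
grip_force: 0.0
```

Call:
apply_moves:
  commands:
    - [[0,0,-0.002,0,0,0],[0,0,-0.002,0,0,0],[0,0,0,0,0,0]]

```text
time: 8.5
ee_pos: [0.5321, 0.2583, -0.0165]
tool_rot: [-0.0, 0.44, 0.898, -0.0]
ft_force: [-0.5, -0.7, -0.4]
finger_gap: 0.0
grip_force: 0.0
```

```bash
python3 - <<'E'
from fit import *
im=snap('scene','s5.png');st=read_state();p=st['ee_pos'];u,v=proj('scene',p);print(p,u,v,st['ft_force'])
g=cv2.cvtColor(im,cv2.COLOR_RGB2GRAY).astype(int)
u,v=int(u),int(v)
for r in range(v-18,v+4):print(r,g[r,u-12:u+12:2].tolist())
E
```

```text
[ 0.53221436  0.25833967 -0.01635815] 275.0219718410783 273.08941721949884 [ 0.14822172  0.37796109 -0.57489512]
255 [214, 217, 218, 196, 83, 101, 97, 102, 93, 200, 214, 214]
256 [217, 218, 217, 200, 84, 114, 101, 111, 95, 204, 213, 213]
257 [217, 218, 215, 200, 83, 119, 106, 117, 96, 203, 213, 213]
258 [218, 218, 217, 201, 85, 122, 107, 118, 92, 202, 213, 212]
259 [217, 217, 217, 201, 82, 126, 107, 119, 95, 201, 210, 212]
260 [215, 216, 217, 203, 84, 126, 108, 120, 93, 201, 213, 211]
261 [216, 216, 217, 203, 81, 125, 104, 120, 93, 202, 212, 210]
262 [213, 214, 215, 202, 94, 123, 102, 117, 99, 203, 213, 212]
263 [205, 205, 207, 207, 131, 125, 101, 121, 123, 203, 214, 213]
264 [193, 190, 195, 213, 178, 142, 98, 143, 174, 208, 213, 214]
265 [194, 184, 187, 215, 205, 166, 120, 168, 206, 212, 214, 214]
266 [197, 190, 185, 215, 213, 189, 171, 191, 213, 214, 212, 213]
267 [200, 196, 186, 215, 213, 207, 206, 209, 213, 213, 214, 213]
268 [202, 202, 187, 216, 214, 213, 214, 213, 213, 212, 212, 213]
269 [201, 204, 187, 215, 214, 214, 214, 214, 213, 212, 213, 212]
270 [202, 205, 186, 214, 214, 214, 212, 211, 212, 213, 213, 211]
271 [202, 204, 187, 212, 212, 213, 212, 213, 212, 213, 212, 212]
272 [204, 205, 187, 211, 212, 213, 211, 210, 213, 212, 213, 212]
273 [205, 205, 186, 213, 212, 212, 208, 205, 212, 212, 213, 213]
274 [206, 205, 185, 213, 212, 211, 200, 196, 213, 214, 211, 212]
275 [207, 207, 183, 213, 212, 213, 200, 197, 214, 213, 210, 211]
276 [207, 207, 183, 213, 213, 213, 208, 210, 215, 212, 210, 210]
```

Call:
apply_moves:
  commands:
    - [[0,0,-0.002,0,0,0],[0,0,-0.002,0,0,0],[0,0,0,0,0,0]]

```text
time: 8.8
ee_pos: [0.5322, 0.2583, -0.0205]
tool_rot: [-0.0, 0.44, 0.898, -0.0]
ft_force: [-0.4, 0.4, 0.1]
finger_gap: -0.002
grip_force: 0.0
```

Call:
apply_moves:
  commands:
    - [[0,0,-0.002,0,0,0],[0,0,0,0,0,0]]

```text
time: 8.97
ee_pos: [0.5322, 0.2583, -0.0224]
tool_rot: [-0.0, 0.44, 0.898, -0.0]
ft_force: [0.0, 0.1, -0.1]
finger_gap: -0.0
grip_force: 0.0
```

Call:
apply_moves:
  commands:
    - [[0,0,-0.002,0,0,0],[0,0,0,0,0,0]]

```text
time: 9.13
ee_pos: [0.5322, 0.2583, -0.0244]
tool_rot: [-0.0, 0.44, 0.898, -0.0]
ft_force: [-0.3, 0.0, -0.3]
finger_gap: -0.002
grip_force: 0.0
```

Call:
apply_moves:
  commands:
    - [[0,0,-0.002,0,0,0],[0,0,0,0,0,0]]

```text
time: 9.3
ee_pos: [0.5322, 0.2583, -0.0264]
tool_rot: [-0.0, 0.44, 0.898, -0.0]
ft_force: [1.0, -0.4, 0.4]
finger_gap: -0.003
grip_force: 0.0
```

Call:
apply_moves:
  commands:
    - [[0,0,-0.002,0,0,0],[0,0,0,0,0,0]]

```text
time: 9.47
ee_pos: [0.5322, 0.2583, -0.0284]
tool_rot: [-0.0, 0.44, 0.898, -0.0]
ft_force: [0.4, 0.8, 0.7]
finger_gap: 0.001
grip_force: 0.0
```

```bash
python3 - <<'E'
from fit import *
im=snap('scene','s6.png');st=read_state();p=st['ee_pos'];u,v=proj('scene',p);print(p,u,v,st['ft_force'],proj('scene',[p[0],p[1],0]))
g=cv2.cvtColor(im,cv2.COLOR_RGB2GRAY).astype(int)
u,v=int(u),int(v)
for r in range(v-17,v+4):print(r,g[r,u-12:u+12:2].tolist())
E
```

```text
[ 0.5322587   0.25834721 -0.02830649] 275.0579091086995 276.701397928317 [-0.29117481  0.21050216 -0.35409908] [274.9333655  268.07179201]
259 [219, 218, 218, 199, 84, 101, 95, 105, 91, 203, 212, 212]
260 [216, 217, 218, 204, 83, 111, 102, 120, 91, 201, 213, 211]
261 [216, 216, 218, 204, 83, 115, 105, 120, 94, 202, 212, 212]
262 [213, 213, 216, 202, 81, 119, 106, 119, 94, 205, 213, 212]
263 [204, 204, 207, 202, 82, 123, 103, 120, 95, 204, 213, 213]
264 [193, 190, 195, 201, 84, 124, 103, 120, 96, 203, 214, 213]
265 [193, 185, 188, 199, 82, 123, 104, 118, 98, 203, 214, 214]
266 [198, 190, 186, 200, 93, 124, 100, 123, 124, 203, 214, 214]
267 [199, 196, 188, 206, 134, 125, 98, 143, 171, 207, 214, 212]
268 [201, 202, 187, 213, 180, 142, 99, 165, 205, 211, 213, 212]
269 [201, 203, 187, 216, 208, 164, 123, 173, 214, 213, 212, 211]
270 [203, 204, 187, 214, 214, 188, 171, 189, 213, 212, 212, 212]
271 [202, 204, 186, 211, 213, 208, 205, 207, 212, 213, 212, 212]
272 [203, 204, 186, 212, 212, 214, 213, 210, 212, 212, 212, 213]
273 [203, 204, 186, 213, 212, 213, 208, 206, 212, 213, 212, 212]
274 [205, 206, 184, 212, 212, 212, 201, 196, 213, 212, 211, 211]
275 [207, 206, 184, 213, 212, 212, 199, 198, 213, 213, 210, 210]
276 [208, 208, 183, 214, 214, 214, 208, 208, 214, 212, 209, 208]
277 [208, 208, 185, 214, 212, 213, 214, 215, 214, 212, 210, 209]
278 [209, 209, 184, 214, 213, 214, 215, 217, 215, 212, 210, 209]
279 [204, 205, 181, 213, 213, 213, 216, 217, 215, 213, 212, 205]
```

Call:
apply_moves:
  commands:
    - [[0,0,-0.002,0,0,0],[0,0,0,0,0,0]]

```text
time: 9.68
ee_pos: [0.5325, 0.2584, -0.0302]
tool_rot: [0.0, 0.44, 0.898, 0.0]
ft_force: [-0.5, -1.0, 0.4]
finger_gap: 0.001
grip_force: 0.0
```

Call:
apply_moves:
  commands:
    - [[0,0,-0.002,0,0,0],[0,0,0,0,0,0]]

```text
time: 9.85
ee_pos: [0.5326, 0.2584, -0.0304]
tool_rot: [0.0, 0.44, 0.898, 0.0]
ft_force: [-5.1, -1.9, 12.5]
finger_gap: 0.0
grip_force: 6.9
```

Call:
apply_moves:
  commands:
    - [[0,0,-0.002,0,0,0],[0,0,0,0,0,0]]

```text
time: 10.02
ee_pos: [0.5327, 0.2585, -0.0304]
tool_rot: [0.001, 0.44, 0.898, 0.0]
ft_force: [-9.1, -2.7, 28.2]
finger_gap: -0.002
grip_force: 14.1
```

Call:
apply_moves:
  commands:
    - [[0,0,-0.002,0,0,0],[0,0,0,0,0,0]]

```text
time: 10.18
ee_pos: [0.5328, 0.2585, -0.0305]
tool_rot: [0.001, 0.44, 0.898, 0.0]
ft_force: [-13.4, -4.9, 42.7]
finger_gap: 0.001
grip_force: 21.4
```

True finger tips sit 30 mm above the reported TCP: the table contact came at reported z = -0.030. I'll use that offset from here on. I back off, open, and grasp the block properly.

Call:
apply_moves:
  commands:
    - [[0,0,0.006,0,0,0],[0,0,0.02,0,0,0],[0,0,0.035,0,0,0],[0,0,0.035,0,0,0],[0,0,0.01,0,0,0],[0,0.02,0,0,0,0],[0,0.03,0,0,0,0],[0,0.02,0,0,0,0],[0,0,0,0,0,0]]
  claw: -1

```text
time: 10.93
ee_pos: [0.5321, 0.3318, 0.0699]
tool_rot: [-0.0, 0.439, 0.899, 0.001]
ft_force: [0.0, -0.1, -1.0]
finger_gap: 1.002
grip_force: 0.0
```

Call:
apply_moves:
  commands:
    - [[0,0,-0.03,0,0,0],[0,0,-0.03,0,0,0],[0,0,-0.02,0,0,0],[0,0,-0.009,0,0,0],[0,0,-0.003,0,0,0],[0,0,0,0,0,0]]

```text
time: 11.43
ee_pos: [0.5322, 0.3279, -0.0226]
tool_rot: [-0.0, 0.44, 0.898, -0.0]
ft_force: [0.1, 0.3, 0.0]
finger_gap: 1.001
grip_force: 0.0
```

Call:
apply_moves:
  commands:
    - [[0,0,0,0,0,0],[0,0,0,0,0,0],[0,0,0,0,0,0],[0,0,0,0,0,0],[0,0,0,0,0,0],[0,0,0,0,0,0]]
  claw: 1
  newtons: 25

```text
time: 11.93
ee_pos: [0.5334, 0.3287, -0.0207]
tool_rot: [0.001, 0.44, 0.898, 0.001]
ft_force: [-0.1, 0.5, 6.6]
finger_gap: 0.468
grip_force: 26.3
```

Block gripped (gap 0.468 ≈ 40 mm, 26 N). Lift and carry over the clamp.

Call:
apply_moves:
  commands:
    - [[0,0,0.02,0,0,0],[0,0,0.035,0,0,0],[0,0,0.04,0,0,0],[0,0,0.035,0,0,0],[0,0,0,0,0,0]]

```text
time: 12.35
ee_pos: [0.537, 0.3304, 0.1165]
tool_rot: [0.005, 0.44, 0.898, 0.005]
ft_force: [1.5, 1.3, 1.1]
finger_gap: 0.467
grip_force: 25.6
```

Call:
apply_moves:
  commands:
    - [[0.008,-0.032,0,0,0,-4.0],[0.008,-0.032,0,0,0,-4.0],[0.008,-0.032,0,0,0,-4.0],[0.008,-0.032,0,0,0,-4.0],[0.008,-0.032,0,0,0,-4.0],[0.008,-0.032,0,0,0,-4.0],[0.008,-0.032,0,0,0,-4.0],[0.008,-0.032,0,0,0,-4.0],[0.008,-0.032,0,0,0,-4.0],[0,0,0,0,0,0]]

```text
time: 13.18
ee_pos: [0.6061, 0.0343, 0.1078]
tool_rot: [0.002, 0.699, 0.715, -0.0]
ft_force: [0.4, -0.4, -0.5]
finger_gap: 0.467
grip_force: 25.5
```

Call:
apply_moves:
  commands:
    - [[0,0,0,0,0,0],[0,0,0,0,0,0],[0,0,0,0,0,0]]

```text
time: 13.43
ee_pos: [0.6039, 0.0415, 0.1077]
tool_rot: [-0.0, 0.695, 0.719, -0.0]
ft_force: [0.4, 0.3, -1.2]
finger_gap: 0.466
grip_force: 25.5
```

```bash
python3 - <<'E'
from ov import *
s=snap('scene','s7.png')[...,::-1].copy();t=snap('top','t7.png')[...,::-1].copy();st=read_state();p=st['ee_pos'];print(st['time'],p,st['tool_rot'],st['finger_gap'],st['ft_force'])
w,x,y,z=st['tool_rot'];a=2*np.arctan2(y,x)-np.pi/2;print('alpha',np.degrees(a),'bottom z',p[2]+.0207)
B=blockL((p[0],p[1],a),p[2]+.0207)
L=boxes((.607,-.030,.030),22)
C=np.full((600,800,3),255,np.uint8)
def put(o,x,y):C[y:y+o.shape[0],x:x+o.shape[1]]=o[:,:800-x]
o=draw(s,'scene',L,(262,120,362,240),5);put(o,0,0)
o2=draw(s,'scene',B,(272,120,332,220),5);put(o2,500,0)
cv2.imwrite('pics/ov7.png',C)
print([r for r in search_frame('scene','block')[:2]]);H=np.array([proj('scene',q) for l in B for q in l]);print(H.min(0),H.max(0))
E
```

```text
13.5333 [0.60401799 0.04180226 0.10787165] [-1.87531504e-04  6.95080065e-01  7.18932311e-01  1.45619493e-05] 0.46883879564436226 [-0.30185836 -0.33010952 -0.70763164]
alpha 1.9328026356897088 bottom z 0.12857164812833988
[{'extent': [287.9, 162.2, 304.6, 184.9], 'score': 0.67}]
[287.42053987 157.25223095] [312.34453076 184.68970397]
```

View pics/ov7.png

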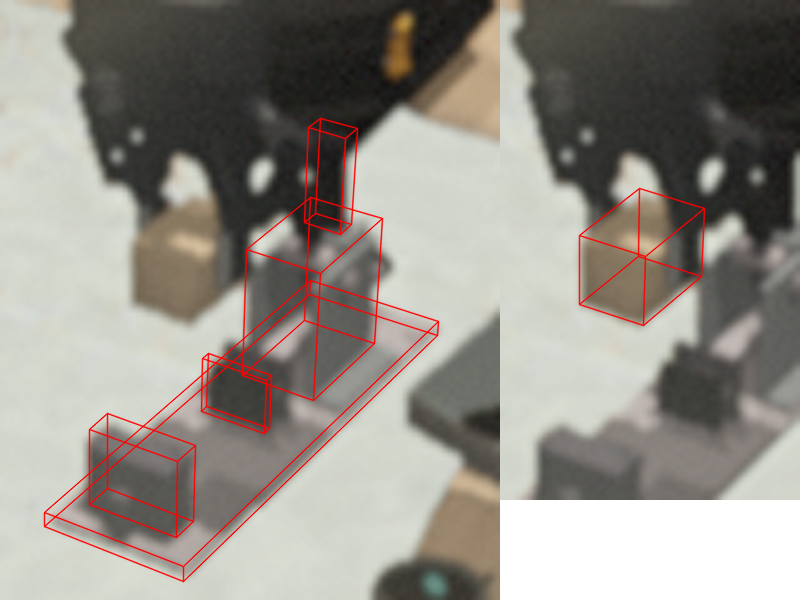

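The overlay shows the held block's predicted box coinciding with the image to about 1 px, at (135–220, 210–320) in the crop, so the reported xy and the 30 mm z offset hold. Lowering onto the bed.

Call:
apply_moves:
  commands:
    - [[0,0,-0.02,0,0,0],[0,0,-0.03,0,0,0],[0,0,-0.03,0,0,0],[0,0,-0.02,0,0,0],[0,0,-0.01,0,0,0],[0,0,0,0,0,0],[0,0,0,0,0,0]]

```text
time: 14.17
ee_pos: [0.6046, 0.0409, -0.0018]
tool_rot: [-0.0, 0.696, 0.719, -0.0]
ft_force: [-0.5, 0.9, 0.1]
finger_gap: 0.465
grip_force: 25.5
```

Call:
apply_moves:
  commands:
    - [[0,0,-0.003,0,0,0],[0,0,-0.003,0,0,0],[0,0,0,0,0,0]]

```text
time: 14.42
ee_pos: [0.605, 0.0403, -0.0073]
tool_rot: [0.001, 0.696, 0.718, 0.0]
ft_force: [0.2, -0.0, -1.1]
finger_gap: 0.463
grip_force: 25.5
```

Call:
apply_moves:
  commands:
    - [[0,0,-0.0015,0,0,0],[0,0,0,0,0,0]]

```text
time: 14.58
ee_pos: [0.6046, 0.0403, -0.0092]
tool_rot: [0.0, 0.696, 0.718, 0.0]
ft_force: [-0.2, -0.2, -0.5]
finger_gap: 0.469
grip_force: 25.5
```

Call:
apply_moves:
  commands:
    - [[0,0,-0.001,0,0,0],[0,0,0,0,0,0]]

```text
time: 14.75
ee_pos: [0.6044, 0.0403, -0.0106]
tool_rot: [-0.0, 0.696, 0.718, 0.0]
ft_force: [-0.2, 0.4, -1.2]
finger_gap: 0.469
grip_force: 25.5
```

Call:
apply_moves:
  commands:
    - [[0,0,-0.001,0,0,0],[0,0,0,0,0,0]]

```text
time: 14.92
ee_pos: [0.6045, 0.0403, -0.0107]
tool_rot: [0.0, 0.696, 0.718, 0.0]
ft_force: [-2.7, 0.2, 6.2]
finger_gap: 0.466
grip_force: 26.2
```

Block touches the bed exactly as predicted. Release and rise.

Call:
apply_moves:
  commands:
    - [[0,0,0,0,0,0],[0,0,0,0,0,0],[0,0,0,0,0,0],[0,0,0,0,0,0],[0,0,0,0,0,0]]
  claw: -1

```text
time: 15.33
ee_pos: [0.6044, 0.0404, -0.0118]
tool_rot: [-0.0, 0.696, 0.718, -0.0]
ft_force: [-0.0, 0.6, 0.5]
finger_gap: 1.0
grip_force: 0.0
```

Call:
apply_moves:
  commands:
    - [[0,0,0.015,0,0,0],[0,0,0.03,0,0,0],[0,0,0.04,0,0,0],[0,0,0.04,0,0,0],[0,0,0.04,0,0,0],[0,0,0.04,0,0,0],[0,0,0.036,0,0,0],[0,0,0,0,0,0]]

```text
time: 16.0
ee_pos: [0.6085, 0.04, 0.2386]
tool_rot: [0.006, 0.696, 0.718, 0.005]
ft_force: [0.0, -0.0, 0.7]
finger_gap: 1.002
grip_force: 0.0
```

Call:
apply_moves:
  commands:
    - [[0.0003,-0.0104,0,0,0,-6.93],[0.0003,-0.0104,0,0,0,-6.93],[0.0003,-0.0104,0,0,0,-6.93],[0.0003,-0.0104,0,0,0,-6.93],[0.0003,-0.0104,0,0,0,-6.93],[0.0003,-0.0104,0,0,0,-6.93],[0.0003,-0.0104,0,0,0,-6.93],[0.0003,-0.0104,0,0,0,-6.93],[0.0003,-0.0104,0,0,0,-6.93]]

```text
time: 16.75
ee_pos: [0.607, -0.0537, 0.2289]
tool_rot: [-0.0, 0.968, 0.251, -0.0]
ft_force: [-0.4, 0.9, 0.3]
finger_gap: 0.999
grip_force: 0.0
```

Call:
apply_moves:
  commands:
    - [[0.0003,-0.0104,0,0,0,-6.93],[0.0003,-0.0104,0,0,0,-6.93],[0.0003,-0.0104,0,0,0,-6.93],[0.0003,-0.0104,0,0,0,-6.93],[0,0,0,0,0,0],[0,0,0,0,0,0],[0,0,0,0,0,0],[0,0,0,0,0,0]]

```text
time: 17.42
ee_pos: [0.6083, -0.0941, 0.2293]
tool_rot: [-0.0, 1.0, 0.017, -0.0]
ft_force: [0.0, 0.6, -0.4]
finger_gap: 0.999
grip_force: 0.0
```

```bash
python3 - <<'E'
from ov import *
np.set_printoptions(precision=4,suppress=True)
s=snap('scene','s8.png');t=snap('top','t8.png');st=read_state();p=st['ee_pos'];w,x,y,z=st['tool_rot']
print(st['time'],p,st['tool_rot'],np.degrees(2*np.arctan2(y,x))-90,st['qpos'])
for c in('scene','top'):
    for n in('block','pad_face','ram_bar','trigger_tip','grip_top'):print(c,n,[(np.round(r['extent'],1).tolist(),round(r['score'],2)) for r in search_frame(c,n)[:2]])
def W(q):
    return R.from_euler('z',.031).as_matrix()@np.array(q)/1000+[.606,-.029,0]
# expected block silhouette in scene at C y for fit
from fit import boxhull
for yb in(64,70,76):
    q=W((0,yb,0));H=boxhull('scene',(q[0],q[1],.031),.04,.06,.01,.042);print(yb,H.min(0),H.max(0))
g=s.astype(int);b=g[...,0]-g[...,2]
m=(b>22)&(np.indices(b.shape)[0]>170)&(np.indices(b.shape)[0]<240)&(np.indices(b.shape)[1]>270)&(np.indices(b.shape)[1]<345)
n,lab,sta,ce=cv2.connectedComponentsWithStats(m.astype(np.uint8));print(sta[1:][sta[1:,4]>20])
E
```

```text
17.5167 [ 0.6083 -0.0941  0.2294] [-0.0001  0.9999  0.0161  0.    ] -88.1499004538492 [-0.3346  0.3615  1.3215  0.0001  1.4586  1.2039]
scene block [([287.5, 197.0, 310.5, 219.6], 0.57)]
scene pad_face [([317.2, 156.4, 324.3, 168.5], 0.62), ([300.8, 186.3, 323.6, 203.5], 0.59)]
scene ram_bar [([309.0, 185.4, 323.3, 204.3], 0.59), ([316.5, 255.5, 338.7, 283.2], 0.25)]
scene trigger_tip [([318.3, 155.7, 327.8, 170.2], 0.55)]
scene grip_top [([273.3, 145.9, 350.0, 234.3], 0.56)]
top block [([309.8, 207.3, 331.2, 228.9], 0.66), ([339.6, 205.8, 344.0, 219.4], 0.2)]
top pad_face [([336.5, 211.0, 345.0, 221.7], 0.39)]
top ram_bar [([343.3, 203.3, 370.7, 220.4], 0.71)]
top trigger_tip [([366.4, 200.8, 370.9, 207.9], 0.55)]
top grip_top []
64 [288.6979 193.2314] [312.4465 220.2311]
70 [287.5348 194.1998] [311.35   221.3013]
76 [286.3651 195.1736] [310.2474 222.3776]
[[288 196  24  24 324]]
```

The block stands in the clamp at y≈68 in C, and the trigger tip detection agrees with the clamp pose. Descending around the trigger and grip.

Call:
apply_moves:
  commands:
    - [[0,0,-0.025,0,0,0],[0,0,-0.03,0,0,0],[0,0,-0.025,0,0,0],[0,0,-0.02,0,0,0],[0,0,-0.02,0,0,0],[0,0,-0.015,0,0,0],[0,0,-0.014,0,0,0],[0,0,0,0,0,0]]

```text
time: 18.68
ee_pos: [0.6062, -0.0942, 0.0771]
tool_rot: [-0.001, 1.0, 0.015, -0.003]
ft_force: [-0.8, -0.0, 0.3]
finger_gap: 1.0
grip_force: 0.0
```

Call:
apply_moves:
  commands:
    - [[0,-0.002,0,0,0,0],[0,-0.003,0,0,0,0],[0,-0.002,0,0,0,0],[0,0,0,0,0,0],[0,0,0,0,0,0]]

```text
time: 19.1
ee_pos: [0.6089, -0.1023, 0.0814]
tool_rot: [0.0, 1.0, 0.015, 0.001]
ft_force: [0.1, 0.5, -0.2]
finger_gap: 1.002
grip_force: 0.0
```

```bash
cat > trk.py <<'E'
from ov import *
def W(q):return R.from_euler('z',.031).as_matrix()@np.array(q)/1000+[.606,-.030,0]
def track(ref,cur):
    # shift of the plate/pad in scene image -> mm along C y
    r=cv2.imread('pics/'+ref);c=cur
    u0,v0,u1,v1=303,182,326,204
    return r,c
E
python3 - <<'E'
from trk import *
s=snap('scene','s9.png');st=read_state();print(st['time'],st['ee_pos'],st['ft_force'],st['finger_gap'])
for n in('pad_face','ram_bar','trigger_tip'):print(n,[(np.round(r['extent'],1).tolist(),round(r['score'],2)) for r in search_frame('scene',n)[:2]])
# px per mm along y and where pad/plate corners are expected
for y in(20,30,50):print(y,proj('scene',W((-21,y,51))),proj('scene',W((21,y,51))),'plate',proj('scene',W((-22,y-18,50))))
g=cv2.cvtColor(s,cv2.COLOR_RGB2GRAY)
for v in range(178,212):print(v,g[v,296:332].tolist())
E
```

```text
19.15 [ 0.60870792 -0.10211326  0.08119849] [0.58191939 0.0586598  0.57258209] 1.0000129581904167
pad_face [([301.6, 191.7, 314.5, 206.0], 0.5)]
ram_bar [([307.7, 183.1, 324.1, 202.3], 0.65)]
trigger_tip [([272.6, 146.8, 349.5, 235.5], 0.64), ([320.2, 158.5, 325.7, 165.7], 0.39)]
20 [315.46732299 195.39759441] [302.67755027 191.03129743] plate [318.96631264 192.89177983]
30 [313.66361546 197.03368756] [300.83825313 192.62575792] plate [317.19409433 194.5024169 ]
50 [310.00495807 200.35235435] [297.10809596 195.85937801] plate [313.59973868 197.76905871]
178 [215, 217, 219, 218, 214, 214, 215, 216, 216, 215, 215, 214, 215, 214, 202, 153, 98, 81, 79, 83, 82, 83, 79, 80, 79, 79, 77, 76, 81, 84, 83, 82, 80, 79, 82, 83]
179 [214, 214, 217, 218, 216, 215, 216, 216, 217, 217, 216, 214, 217, 216, 202, 156, 98, 81, 82, 83, 82, 82, 81, 81, 79, 80, 78, 76, 85, 88, 82, 81, 81, 80, 76, 82]
180 [212, 214, 215, 216, 217, 217, 216, 217, 216, 218, 216, 216, 216, 216, 202, 154, 97, 82, 81, 82, 82, 82, 83, 81, 83, 80, 85, 85, 89, 89, 86, 81, 80, 79, 79, 79]
181 [213, 212, 212, 215, 217, 217, 217, 216, 
[... 4589 characters left out ...]
 152, 146, 143, 140, 136, 132, 131, 139, 159, 170, 167, 165, 170, 174, 174, 169, 148, 131, 119, 112, 107, 108, 115, 144, 181, 204, 215, 215, 215]
209 [146, 160, 175, 185, 184, 168, 155, 145, 141, 139, 137, 133, 127, 126, 139, 166, 179, 178, 177, 175, 174, 173, 171, 162, 148, 135, 120, 110, 114, 144, 181, 206, 215, 215, 214, 212]
210 [123, 130, 142, 150, 156, 152, 146, 145, 140, 136, 135, 131, 125, 123, 141, 168, 181, 183, 183, 181, 177, 175, 173, 168, 164, 155, 136, 125, 144, 181, 205, 214, 215, 214, 213, 212]
211 [121, 120, 119, 119, 132, 143, 146, 142, 138, 134, 128, 126, 122, 125, 147, 173, 185, 186, 185, 185, 184, 181, 177, 172, 169, 161, 147, 150, 179, 206, 214, 216, 214, 212, 212, 211]
```

Pump: first stroke, the ram still running free.

Call:
apply_moves:
  commands:
    - [[0,0,0,0,0,0],[0,0,0,0,0,0],[0,0,0,0,0,0],[0,0,0,0,0,0],[0,0,0,0,0,0],[0,0,0,0,0,0],[0,0,0,0,0,0]]
  claw: 0.3
  newtons: 30

```text
time: 19.88
ee_pos: [0.6088, -0.1005, 0.0814]
tool_rot: [-0.001, 1.0, 0.015, 0.001]
ft_force: [0.4, 4.4, 5.2]
finger_gap: 0.35
grip_force: 4.3
```

```bash
cat > trk.py <<'E'
from ov import *
def W(q):return R.from_euler('z',.031).as_matrix()@np.array(q)/1000+[.606,-.030,0]
def rep(name):
    s=snap('scene',name);st=read_state();print(st['time'],st['ee_pos'].round(4),st['ft_force'].round(1),st['finger_gap'],st['grip_force'])
    g=cv2.cvtColor(s,cv2.COLOR_RGB2GRAY).astype(float);g0=cv2.imread('pics/s9.png',0).astype(float)
    # model: patch of pad+plate left edges from s9, best displacement along the ram's image direction
    out=[]
    for lab,(u0,v0,u1,v1) in dict(pad=(301,190,312,198),plate=(305,186,313,192)).items():
        P=g0[v0:v1,u0:u1].astype(np.float32);best=[]
        for d in np.arange(-2,42,.25):
            y0=20.
            o=proj('scene',W((15,y0+d,51)))-proj('scene',W((15,y0,51)))
            M=np.float32([[1,0,u0+o[0]],[0,1,v0+o[1]]])
            Q=cv2.warpAffine(g.astype(np.float32),M,(u1-u0,v1-v0),flags=cv2.INTER_LINEAR|cv2.WARP_INVERSE_MAP)
            best.append((np.abs(Q-P).mean(),d))
        best.sort();out.append((lab,best[0][1],round(float(best[0][0]),1)))
    print(out)
E
python3 - <<'E'
from trk import *
rep('p1.png')
for n in('pad_face','ram_bar','trigger_tip'):print(n,[(np.round(r['extent'],1).tolist(),round(r['score'],2)) for r in search_frame('scene',n)[:2]])
E
```

```text
19.9333 [ 0.6088 -0.1006  0.0814] [-1.2  4.1  5.5] 0.352884224589946 4.324862994253635
[('pad', np.float64(0.5), 16.0), ('plate', np.float64(8.75), 15.8)]
pad_face []
ram_bar [([307.2, 184.6, 323.4, 204.2], 0.5)]
trigger_tip []
```

```bash
cat > trk.py <<'E'
from ov import *
def prof(g):
    o=[]
    for v in range(184,204):
        r=g[v,285:330].astype(float);k=np.where(r<140)[0]
        if len(k)==0 or k[0]==0:o.append(None);continue
        k=k[0];o.append(round(285+k-1+(r[k-1]-140)/(r[k-1]-r[k]),1))
    return o
def rep(name):
    s=snap('scene',name);st=read_state();print(st['time'],st['ee_pos'].round(4),st['ft_force'].round(1),round(st['finger_gap'],3),st['grip_force'])
    print(prof(cv2.cvtColor(s,cv2.COLOR_RGB2GRAY)))
E
python3 - <<'E'
from trk import *
for n in('s8','s9','p1'):print(n,prof(cv2.imread(f'pics/{n}.png',0)))
E
```

```text
s8 [np.float64(311.2), np.float64(311.2), np.float64(311.2), np.float64(311.1), np.float64(310.7), np.float64(306.5), np.float64(306.2), np.float64(305.9), np.float64(304.6), np.float64(303.8), np.float64(303.4), np.float64(303.1), np.float64(303.6), np.float64(306.0), np.float64(308.9), np.float64(310.3), np.float64(310.7), np.float64(310.4), np.float64(309.9), np.float64(309.4)]
s9 [np.float64(311.2), np.float64(311.2), np.float64(311.2), np.float64(311.1), np.float64(310.8), np.float64(306.5), np.float64(306.1), np.float64(305.7), np.float64(304.6), np.float64(303.8), np.float64(303.3), np.float64(303.0), np.float64(303.6), np.float64(305.9), np.float64(308.8), np.float64(310.3), np.float64(310.7), np.float64(310.4), np.float64(310.0), np.float64(309.4)]
p1 [np.float64(311.2), np.float64(311.2), np.float64(311.2), np.float64(311.1), np.float64(310.8), np.float64(309.9), np.float64(307.8), np.float64(305.1), np.float64(305.0), np.float64(304.7), np.float64(302.7), np.float64(302.1), np.float64(303.0), np.float64(306.0), np.float64(308.8), np.float64(310.2), np.float64(310.7), np.float64(310.5), np.float64(310.0), np.float64(309.5)]
```

Call:
apply_moves:
  commands:
    - [[0,0,0,0,0,0],[0,0,0,0,0,0],[0,0,0,0,0,0],[0,0,0,0,0,0],[0,0,0,0,0,0],[0,0,0,0,0,0]]
  claw: -1

```text
time: 20.58
ee_pos: [0.6082, -0.102, 0.0802]
tool_rot: [-0.0, 1.0, 0.015, -0.0]
ft_force: [1.1, 0.7, 0.9]
finger_gap: 0.999
grip_force: 0.0
```

```bash
python3 - <<'E'
from trk import *
rep('p1b.png')
for n in('trigger_tip',):print(n,[(np.round(r['extent'],1).tolist(),round(r['score'],2)) for r in search_frame('scene',n)[:2]])
E
```

```text
20.6333 [ 0.6083 -0.102   0.0803] [0.1 0.2 0.2] 0.997 0.0
[np.float64(311.2), np.float64(311.2), np.float64(311.2), np.float64(311.1), np.float64(310.8), np.float64(310.0), np.float64(305.7), np.float64(305.1), np.float64(304.7), np.float64(302.9), np.float64(302.1), np.float64(302.1), np.float64(303.2), np.float64(306.0), np.float64(308.8), np.float64(310.3), np.float64(310.6), np.float64(310.5), np.float64(310.0), np.float64(309.4)]
trigger_tip []
```

Call:
apply_moves:
  commands:
    - [[0,-0.002,0,0,0,0],[0,0,0,0,0,0],[0,0,0,0,0,0],[0,0,0,0,0,0],[0,0,0,0,0,0],[0,0,0,0,0,0],[0,0,0,0,0,0]]
  claw: 0.32

```text
time: 21.27
ee_pos: [0.6087, -0.1006, 0.0815]
tool_rot: [-0.002, 1.0, 0.015, 0.001]
ft_force: [-0.4, 11.6, 8.1]
finger_gap: 0.343
grip_force: 21.9
```

```bash
python3 - <<'E'
from trk import *
rep('p2.png')
E
```

```text
21.3167 [ 0.6087 -0.1006  0.0815] [-1.  11.5  7.2] 0.346 21.96522295475006
[np.float64(311.2), np.float64(311.2), np.float64(311.2), np.float64(311.1), np.float64(310.8), np.float64(310.0), np.float64(308.6), np.float64(307.1), np.float64(303.5), np.float64(303.1), np.float64(302.8), np.float64(302.1), np.float64(303.2), np.float64(306.1), np.float64(309.1), np.float64(310.3), np.float64(310.7), np.float64(310.4), np.float64(310.0), np.float64(309.5)]
```

Call:
apply_moves:
  commands:
    - [[0,0,0,0,0,0],[0,0,0,0,0,0],[0,0,0,0,0,0],[0,0,0,0,0,0],[0,0,0,0,0,0],[0,0,0,0,0,0]]
  claw: -1

```text
time: 21.82
ee_pos: [0.6082, -0.1042, 0.0802]
tool_rot: [0.0, 1.0, 0.015, -0.0]
ft_force: [0.3, 0.5, 1.4]
finger_gap: 1.002
grip_force: 0.0
```

```bash
python3 - <<'E'
from trk import *
rep('p2b.png');t=snap('top','t2b.png')
for c in('scene','top'):
  for n in('block','pad_face','ram_bar'):print(c,n,[(np.round(r['extent'],1).tolist(),round(r['score'],2)) for r in search_frame(c,n)[:2]])
a=cv2.cvtColor(t,cv2.COLOR_RGB2GRAY);b=cv2.imread('pics/t8.png',0)
for v in(213,215,217):print(v,'now',a[v,300:352].tolist());print('t8 ',b[v,300:352].tolist())
E
```

```text
21.8667 [ 0.6083 -0.1041  0.0803] [-0.8 -0.7 -0.8] 1.001 0.0
[np.float64(311.2), np.float64(311.2), np.float64(311.2), np.float64(311.1), np.float64(310.8), np.float64(310.0), np.float64(308.5), np.float64(304.5), np.float64(304.1), np.float64(303.7), np.float64(302.0), np.float64(301.5), np.float64(303.2), np.float64(305.9), np.float64(308.9), np.float64(310.3), np.float64(310.6), np.float64(310.5), np.float64(310.0), np.float64(309.4)]
scene block [([288.7, 196.6, 310.9, 218.8], 0.57)]
scene pad_face [([303.0, 192.3, 310.4, 207.2], 0.36)]
scene ram_bar [([305.7, 183.8, 325.3, 205.1], 0.44)]
top block [([309.7, 205.7, 330.9, 226.1], 0.75)]
top pad_face [([330.3, 208.6, 341.9, 222.8], 0.4)]
top ram_bar [([336.6, 204.1, 369.3, 222.7], 0.54)]
213 now [111, 112, 111, 110, 110, 137, 181, 179, 159, 155, 191, 194, 195, 196, 197, 197, 198, 200, 200, 200, 200, 200, 202, 200, 199, 198, 196, 195, 194, 194, 190, 171, 126, 51, 39, 61, 86, 117, 161, 169, 121, 108, 116, 145, 180, 173, 138, 131, 131, 131, 131, 132]
t8  [107, 107, 107, 106, 106, 133, 177, 176, 155, 151, 186, 190, 190, 192, 192, 191,
[... 503 characters left out ...]
, 196, 195, 197, 199, 199, 197, 197, 196, 197, 198, 197, 195, 192, 192, 193, 193, 192, 191, 187, 180, 180, 179, 174, 160, 139, 58, 28, 49, 70, 89, 89, 118, 105, 63, 70, 74, 85, 91, 85]
217 now [111, 111, 112, 111, 109, 110, 137, 165, 156, 137, 175, 196, 197, 198, 199, 198, 198, 199, 200, 200, 200, 198, 198, 199, 199, 198, 195, 195, 195, 195, 196, 187, 142, 89, 41, 48, 68, 98, 115, 119, 103, 80, 109, 104, 95, 102, 103, 104, 104, 105, 104, 106]
t8  [107, 108, 107, 107, 105, 106, 132, 160, 152, 132, 171, 190, 192, 193, 194, 194, 194, 194, 195, 195, 195, 194, 195, 195, 195, 193, 191, 191, 191, 192, 192, 186, 169, 179, 181, 176, 162, 148, 90, 39, 43, 52, 72, 96, 100, 84, 54, 68, 70, 81, 100, 103]
```

Call:
apply_moves:
  commands:
    - [[0,0,0,0,0,0],[0,0,0,0,0,0],[0,0,0,0,0,0],[0,0,0,0,0,0],[0,0,0,0,0,0],[0,0,0,0,0,0],[0,0,0,0,0,0]]
  claw: 0.32

```text
time: 22.8
ee_pos: [0.6087, -0.1006, 0.0815]
tool_rot: [-0.002, 1.0, 0.015, 0.001]
ft_force: [-0.8, 11.7, 7.5]
finger_gap: 0.344
grip_force: 22.0
```

```bash
cat >> trk.py <<'E'
def rept(name):
    t=snap('top',name);a=cv2.cvtColor(t,cv2.COLOR_RGB2GRAY)
    for v in(213,215):print(v,a[v,302:352].tolist())
E
python3 - <<'E'
from trk import *
rep('p3.png');rept('t3.png')
E
```

```text
22.85 [ 0.6087 -0.1006  0.0815] [-0.6 12.   8. ] 0.347 22.00281322002411
[np.float64(311.2), np.float64(311.2), np.float64(311.2), np.float64(311.1), np.float64(310.9), np.float64(310.0), np.float64(308.5), np.float64(307.6), np.float64(306.1), np.float64(302.4), np.float64(302.1), np.float64(302.0), np.float64(302.3), np.float64(305.8), np.float64(309.5), np.float64(310.3), np.float64(310.5), np.float64(310.2), np.float64(309.7), np.float64(309.2)]
213 [111, 110, 109, 137, 180, 173, 154, 188, 193, 193, 194, 197, 197, 198, 199, 201, 201, 200, 199, 200, 199, 198, 198, 197, 195, 194, 193, 191, 172, 87, 85, 122, 140, 182, 167, 99, 109, 121, 153, 182, 185, 184, 182, 168, 136, 130, 131, 130, 127, 119]
215 [111, 111, 111, 136, 180, 168, 133, 174, 196, 200, 199, 199, 199, 202, 203, 202, 202, 201, 202, 203, 202, 201, 198, 196, 197, 197, 198, 196, 179, 104, 78, 116, 140, 151, 168, 121, 105, 116, 147, 183, 184, 180, 169, 134, 131, 132, 129, 113, 95, 83]
```

Call:
apply_moves:
  commands:
    - [[0,0,0,0,0,0],[0,0,0,0,0,0],[0,0,0,0,0,0],[0,0,0,0,0,0],[0,0,0,0,0,0],[0,0,0,0,0,0]]
  claw: -1

```text
time: 23.4
ee_pos: [0.6082, -0.1042, 0.0802]
tool_rot: [0.0, 1.0, 0.015, -0.0]
ft_force: [-0.5, -0.8, 0.0]
finger_gap: 1.0
grip_force: 0.0
```

```bash
python3 - <<'E'
from trk import *
rep('p3b.png');rept('t3b.png')
E
```

```text
23.45 [ 0.6083 -0.1041  0.0803] [-0.   0.8 -0.9] 0.999 0.0
[np.float64(311.2), np.float64(311.2), np.float64(311.2), np.float64(311.1), np.float64(310.8), np.float64(310.0), np.float64(308.6), np.float64(307.6), np.float64(303.5), np.float64(303.1), np.float64(302.7), np.float64(301.8), np.float64(302.0), np.float64(305.0), np.float64(308.4), np.float64(310.1), np.float64(310.5), np.float64(310.2), np.float64(309.7), np.float64(309.2)]
213 [111, 110, 110, 137, 180, 173, 154, 188, 193, 193, 195, 198, 197, 198, 199, 201, 201, 201, 200, 200, 200, 199, 198, 197, 195, 194, 193, 192, 171, 76, 47, 69, 100, 137, 183, 170, 116, 110, 117, 146, 182, 185, 184, 173, 137, 131, 131, 131, 131, 128]
215 [112, 111, 111, 137, 180, 169, 133, 174, 196, 200, 200, 200, 200, 202, 203, 203, 202, 201, 203, 204, 203, 201, 198, 196, 197, 198, 198, 196, 179, 98, 45, 71, 104, 118, 143, 168, 124, 102, 112, 138, 177, 181, 170, 139, 132, 132, 129, 113, 95, 85]
```

```bash
python3 - <<'E'
from trk import *
# row 214 profile -> C y for heights; invert along ram line x where row=214
from scipy.optimize import brentq
def ypx(u,z,v=214):
    p=atz('top',u,v,z/1000);q=R.from_euler('z',.031).as_matrix().T@(p-[.606,-.030,0])*1000;return q[:2].round(1)
print('jaw top edge',ypx(304.8,60),'front block t8',ypx(309.6,52),'t3b',ypx(308.7,52),'back block t8',ypx(331.5,52),'t2b',ypx(332.2,52),'t3b',ypx(330.6,52))
print('pad t8',ypx(337.3,51),'t2b',ypx(332.4,51),'t3b',ypx(330.8,51),'plate t2b',ypx(339,50),'t3b',ypx(336.4,50),'t3 squeezed',ypx(335.4,50))
for n in('t8','t2b','t3','t3b'):
    b=cv2.imread(f'pics/{n}.png',0)
    for v in(219,):print(n,v,b[v,326:356].tolist())
    c=cv2.imread(f'pics/{n}.png',0);print('   trig region 203', c[203,352:385].tolist())
E
```

```text
jaw top edge [ 12.1 114.6] front block t8 [ 11.7 101. ] t3b [ 12.1 103.4] back block t8 [ 2.7 41.4] t2b [ 2.4 39.5] t3b [ 3.1 43.9]
pad t8 [ 0.5 25.5] t2b [ 2.5 38.9] t3b [ 3.2 43.2] plate t2b [ 0.  20.8] t3b [ 1.1 27.8] t3 squeezed [ 1.5 30.6]
t8 219 [192, 192, 191, 191, 192, 191, 184, 183, 182, 178, 164, 150, 105, 39, 32, 49, 73, 95, 91, 75, 51, 60, 67, 80, 101, 105, 108, 107, 106, 97]
   trig region 203 [98, 106, 87, 59, 53, 52, 53, 52, 52, 51, 51, 51, 45, 30, 34, 42, 37, 25, 45, 103, 141, 113, 126, 82, 27, 12, 21, 36, 41, 42, 41, 42, 42]
t2b 219 [196, 196, 195, 195, 196, 192, 170, 127, 50, 39, 73, 117, 148, 158, 115, 78, 100, 104, 99, 105, 106, 106, 106, 106, 106, 108, 110, 110, 109, 100]
   trig region 203 [88, 64, 33, 25, 22, 20, 18, 17, 19, 22, 29, 38, 36, 38, 38, 39, 39, 40, 41, 42, 43, 43, 42, 44, 43, 43, 42, 43, 44, 61, 98, 122, 125]
t3 219 [194, 194, 194, 195, 194, 176, 86, 79, 131, 162, 158, 147, 90, 109, 115, 138, 150, 113, 105, 106, 106, 106, 106, 106, 106, 107, 110, 110, 109, 100]
   trig region 203 [100, 108, 89, 62, 54, 49, 32, 25, 26, 23, 24, 32, 42, 42, 34, 35, 35, 34, 31, 31, 39, 44, 43, 43, 43, 43, 43, 43, 52, 85, 119, 125, 124]
t3b 219 [194, 194, 194, 195, 194, 176, 78, 50, 90, 139, 160, 164, 121, 80, 106, 113, 132, 145, 112, 106, 106, 106, 106, 106, 106, 108, 110, 110, 109, 100]
   trig region 203 [87, 64, 33, 25, 21, 19, 17, 18, 18, 21, 29, 38, 35, 38, 38, 40, 39, 40, 42, 42, 45, 43, 44, 42, 44, 44, 43, 44, 44, 62, 97, 122, 125]
```

Each squeeze so far advances the ram about 7 mm net. The pad now pushes the block, with about 10 mm left to the jaw. Stroke four.

Call:
apply_moves:
  commands:
    - [[0,0,0,0,0,0],[0,0,0,0,0,0],[0,0,0,0,0,0],[0,0,0,0,0,0],[0,0,0,0,0,0],[0,0,0,0,0,0],[0,0,0,0,0,0]]
  claw: 0.32

```text
time: 24.08
ee_pos: [0.6088, -0.1006, 0.0817]
tool_rot: [-0.002, 1.0, 0.015, 0.001]
ft_force: [-0.5, 10.9, 7.9]
finger_gap: 0.344
grip_force: 21.7
```

```bash
python3 - <<'E'
from trk import *
rep('p4.png');rept('t4.png')
E
```

```text
24.1333 [ 0.6088 -0.1006  0.0816] [-0.1 11.   8.1] 0.347 21.75753504037857
[np.float64(311.2), np.float64(311.2), np.float64(311.2), np.float64(311.1), np.float64(310.8), np.float64(309.9), np.float64(308.6), np.float64(307.6), np.float64(306.6), np.float64(305.5), np.float64(300.8), np.float64(300.1), np.float64(299.8), np.float64(299.8), np.float64(302.0), np.float64(304.9), np.float64(307.7), np.float64(308.4), np.float64(308.6), np.float64(308.3)]
213 [111, 111, 119, 154, 189, 192, 194, 195, 196, 197, 198, 199, 200, 200, 200, 199, 199, 198, 197, 197, 196, 194, 192, 191, 176, 103, 65, 90, 138, 180, 165, 104, 111, 119, 151, 182, 185, 185, 185, 185, 185, 184, 182, 168, 132, 117, 116, 115, 116, 117]
215 [111, 110, 113, 144, 193, 198, 198, 198, 198, 199, 201, 202, 201, 201, 202, 203, 204, 203, 200, 198, 196, 197, 198, 198, 186, 144, 74, 97, 144, 163, 169, 123, 111, 114, 142, 182, 186, 187, 187, 186, 184, 181, 168, 134, 131, 130, 127, 111, 93, 83]
```

Call:
apply_moves:
  commands:
    - [[0,0,0,0,0,0],[0,0,0,0,0,0],[0,0,0,0,0,0],[0,0,0,0,0,0],[0,0,0,0,0,0],[0,0,0,0,0,0]]
  claw: -1

```text
time: 24.68
ee_pos: [0.6083, -0.1042, 0.0803]
tool_rot: [0.0, 1.0, 0.015, -0.0]
ft_force: [0.6, 0.6, -0.9]
finger_gap: 1.003
grip_force: 0.0
```

```bash
python3 - <<'E'
from trk import *
rep('p4b.png');rept('t4b.png')
for n in('t8','t2b','t3b','t4b'):
    c=cv2.imread(f'pics/{n}.png',0);print(n,[c[v,336:352].tolist() for v in (217,)])
E
```

```text
24.7333 [ 0.6083 -0.1041  0.0803] [ 0.4 -0.2 -0.2] 1.001 0.0
[np.float64(311.2), np.float64(311.2), np.float64(311.2), np.float64(311.1), np.float64(310.8), np.float64(310.0), np.float64(308.6), np.float64(307.6), np.float64(306.6), np.float64(305.5), np.float64(301.4), np.float64(301.2), np.float64(301.0), np.float64(300.9), np.float64(302.1), np.float64(306.2), np.float64(307.5), np.float64(308.4), np.float64(308.6), np.float64(308.3)]
213 [111, 111, 119, 154, 189, 193, 194, 196, 197, 197, 199, 199, 200, 201, 200, 199, 199, 198, 198, 198, 196, 195, 192, 191, 175, 101, 70, 107, 131, 131, 170, 145, 100, 113, 141, 179, 185, 185, 185, 185, 185, 185, 183, 173, 135, 123, 120, 118, 114, 110]
215 [111, 111, 113, 145, 193, 198, 198, 198, 198, 200, 202, 202, 201, 202, 202, 203, 204, 203, 201, 197, 196, 198, 198, 198, 187, 143, 74, 102, 142, 142, 186, 169, 103, 113, 122, 154, 183, 187, 187, 187, 185, 181, 170, 139, 132, 132, 129, 110, 91, 81]
t8 [[162, 148, 90, 39, 43, 52, 72, 96, 100, 84, 54, 68, 70, 81, 100, 103]]
t2b [[67, 97, 114, 119, 103, 79, 108, 104, 95, 102, 103, 103, 104, 104, 103, 106]]
t3b [[110, 130, 103, 84, 111, 109, 114, 125, 104, 103, 103, 103, 104, 104, 105, 106]]
t4b [[108, 109, 121, 125, 137, 143, 140, 128, 105, 103, 103, 104, 104, 104, 104, 105]]
```

The block is now against the jaw (gap closed at u≈305), with the spring barely pressed. The final stroke goes in increments.

Call:
apply_moves:
  commands:
    - [[0,0,0,0,0,0],[0,0,0,0,0,0],[0,0,0,0,0,0],[0,0,0,0,0,0],[0,0,0,0,0,0],[0,0,0,0,0,0]]
  claw: -0.1
  newtons: 40

```text
time: 25.28
ee_pos: [0.609, -0.0986, 0.0824]
tool_rot: [-0.003, 1.0, 0.015, 0.001]
ft_force: [-0.6, 16.9, 12.0]
finger_gap: 0.553
grip_force: 8.4
```

```bash
cat >> trk.py <<'E'
def cross(r,i0,lev):
    for i in range(i0,len(r)-1):
        if r[i]>=lev>r[i+1]:return i+(r[i]-lev)/(r[i]-r[i+1])
def gapm(name,new=True):
    a=snap('top',name) if new else None
    a=cv2.cvtColor(a,cv2.COLOR_RGB2GRAY) if new else cv2.imread('pics/'+name,0)
    o=[]
    for v in range(211,217):
        r=a[v].astype(float);e=cross(r,320,150)
        k=int(e)+2;m=k+np.argmax(r[k:k+6]);p=cross(r,m,(r[m]+r[m:m+4].min())/2);o.append((round(e,2),round(p,2),round(p-e,2)))
    print(name,[x[2] for x in o],'edge',np.median([x[0] for x in o]).round(2),'med',np.median([x[2] for x in o]).round(2))
E
python3 - <<'E'
from trk import *
for n in('t3','t3b','t4','t4b'):gapm(n+'.png',False)
gapm('t5.png');rept('t5x.png')
st=read_state();print(st['time'],st['ee_pos'],st['ft_force'],st['finger_gap'],st['grip_force'])
E
```

```text
t3.png [np.float64(5.98), np.float64(6.41), np.float64(6.13), np.float64(6.17), np.float64(6.29), np.float64(6.6)] edge 330.28 med 6.23
t3b.png [np.float64(6.77), np.float64(7.44), np.float64(7.23), np.float64(7.32), np.float64(7.38), np.float64(7.75)] edge 330.25 med 7.35
t4.png [np.float64(5.27), np.float64(5.84), np.float64(6.03), np.float64(5.93), np.float64(5.79), np.float64(5.84)] edge 326.44 med 5.84
t4b.png [np.float64(6.04), np.float64(5.98), np.float64(6.9), np.float64(6.87), np.float64(6.53), np.float64(6.23)] edge 326.42 med 6.38
t5.png [np.float64(19.53), np.float64(27.9), np.float64(4.15), np.float64(4.09), np.float64(4.14), np.float64(4.04)] edge 326.45 med 4.14
213 [111, 110, 119, 154, 189, 192, 193, 196, 197, 197, 198, 199, 200, 201, 200, 199, 199, 198, 197, 197, 196, 195, 192, 191, 175, 104, 90, 142, 159, 103, 107, 116, 147, 183, 186, 185, 185, 184, 184, 184, 184, 184, 179, 159, 125, 123, 126, 128, 118, 116]
215 [111, 111, 113, 145, 193, 197, 198, 198, 198, 199, 201, 202, 201, 201, 202, 203, 204, 203, 201, 198, 196, 197, 198, 198, 186, 144, 80, 125, 170, 135, 98, 113, 139, 179, 185, 186, 186, 187, 188, 187, 185, 181, 168, 132, 130, 132, 129, 111, 93, 80]
25.3833 [ 0.60901147 -0.09866255  0.08236396] [-0.46867265 17.9050586  13.21366821] 0.5581721181588393 8.36137829348445
```

The plate-to-block distance fell from 6.2 px (free) to 4.1 px, about 5.7 mm of spring travel, and the trigger takes about 17 N. That is on target. I'll check that it holds.

Call:
apply_moves:
  commands:
    - [[0,0,0,0,0,0],[0,0,0,0,0,0],[0,0,0,0,0,0],[0,0,0,0,0,0],[0,0,0,0,0,0],[0,0,0,0,0,0],[0,0,0,0,0,0],[0,0,0,0,0,0]]

```text
time: 26.05
ee_pos: [0.609, -0.0986, 0.0824]
tool_rot: [-0.003, 1.0, 0.015, 0.001]
ft_force: [-1.5, 16.6, 12.0]
finger_gap: 0.553
grip_force: 8.4
```

```bash
python3 - <<'E'
from trk import *
gapm('t6.png');st=read_state();print(st['time'],st['ee_pos'],st['ft_force'],st['finger_gap'],st['grip_force'])
a=cv2.imread('pics/t6.png',0)
for v in(213,215):print(a[v,324:340].tolist())
for n in('block','pot','sander','can'):print(n,[(np.round(r['extent'],1).tolist(),round(r['score'],2)) for r in search_frame('top',n)[:1]])
E
```

```text
t6.png [np.float64(19.55), np.float64(4.07), np.float64(4.13), np.float64(4.09), np.float64(4.16), np.float64(4.04)] edge 326.46 med 4.11
26.1 [ 0.60901256 -0.09863377  0.08237516] [-1.52864725 16.17126129 12.57769122] 0.5508227523951122 8.35261920467019
[191, 191, 175, 104, 89, 142, 159, 103, 107, 115, 147, 182, 185, 184, 184, 184]
[198, 197, 186, 144, 80, 125, 169, 134, 97, 112, 139, 179, 185, 185, 185, 186]
block []
pot [([297.9, 274.4, 318.5, 299.5], 0.73)]
sander [([259.8, 283.5, 287.2, 302.7], 0.62)]
can [([297.4, 128.4, 324.4, 165.3], 0.64)]
```

Everything is stable and the bystanders haven't moved. Handing in.

```bash
python3 -c "
from plant import finish_job
print(finish_job())"
```

```text
the job is handed in; nothing more can be done
None
```

The job is handed in: the deal block stands against the fixed jaw, the pad's spring is pressed in about 5.7 mm as estimated from the top camera (target 6 mm), and the fingers are still holding the trigger squeezed.

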